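Trim the gate receiver to its stop

ROBOT

A 6-joint arm with a two-finger parallel gripper is mounted at the origin on the work surface. World frame = base frame: x ahead of the robot, y to its left, z up, the work surface at z = 0. Lengths are in m, angles in rad, forces in N, time in s.
With the tool pointing down it reaches from about 0.25 to 0.775 m from the base axis. Payload 4 kg.
Tool frame: the origin (TCP) lies midway between the tips of the shut fingers; the grasp point (between the pads) lies 19 mm behind it; z points along the fingers, x is the direction in which the jaws open and shut, and the axes are right-handed (so a half turn about z gives the same grasp; the last joint's range is limited). The gripper opens to 94 mm and grips with 3 to 60 N. Pads are 16 mm wide; open, the fingers measure 119 mm over their backs; the gripper's body (75 mm by 177 mm) begins 78 mm behind the grasp point.
Start: joints at [1.228, 0.087, 1.371, -0, 1.684, -0.103], TCP at [0.131, 0.534, 0.167] pointing down, gripper open.
Joint ranges: [-3.1, 3.1], [-0.76, 2.03], [0.27, 2.55], [-1.08, 4.22], [0.17, 2.65], [-2.57, 2.57]. Speed limits (rad/s): [2.79, 2.79, 3.14, 3.14, 3.14, 3.14].

INTERFACE

Orientations are given as [roll, pitch, yaw] about the fixed x, y, z axes, in that order (R = Rz(yaw) Ry(pitch) Rx(roll)).
In Python, from bench import robot gives the robot as it stands.
- The arm moves only by the shell command python3 -m handwheel 'ROWS'. ROWS is a JSON object of lists of equal length, an entry for each row: "delta_pos": the shift along the tool's x, y, z in mm, a list of three; "rotation": the turn, a rotation vector about the tool's x, y, z in rad, a list of three; "claw": the closure, from -1 (fully open) to 1 (shut). In form: {"delta_pos": [[tx, ty, tz], ...], "rotation": [[wx, wy, wz], ...], "claw": [claw, ...]}. A call has exactly 8 rows; each row shifts and turns the commanded pose from where the row before left it, along the tool's axes as they then stand; what a row does not reach is not made up. A row lasts 1/8 s, in which the tool goes at most 62.5 mm and 10.7 degrees, less where a joint would pass 70% of its speed; a pose out of reach is approached as far as the arm can. A call with a gripper value outside its range is refused whole. The fingers move at their own pace and stop on an object; the grip force is fixed at half the most. Time passes only in rows, so rows that do not move let the fingers close, or fill a call up. It gives the time, the measured TCP pose, the force and the opening at its end, in the units of the state.
- robot.get_obs(): the state, without advancing time (a new reading comes with each control period).
- robot.snapshot(name): name is "scene" or "top" or "wrist"; returns a dict with "color" (420x560x3 uint8, red, green, blue), "intrinsics" (3x3 intrinsics, pixels), "eye" and "rotation" of the camera in the world. Camera axes: x right, y down, z forward; pixel columns grow to the right and rows downward; lengths in m; the calibration is good to about 2 mm. A picture is of the moment at which its call begins. There is no depth.
- robot.close_job(): hands the job in, once; it reports no verdict.
The state is a dict: "time": time; "joint_positions": joint angles; "qvel": joint speeds; "joint_torque": joint torques, N m; "tool_pos": TCP position; "ee_rot": TCP orientation; "wrist_force": force on the tool from outside, world axes, zero at the start; "wrist_torque": the same for the moment, N m; "width": finger opening in m.
Only numpy, scipy, OpenCV 4.12 (cv2) and the standard library are available. Lean on these libraries where they do the work, as an engineer would, in place of code of your own. Each camera call takes 0.05 s, during which the arm holds its last target.

TASK

Take the yellow plastic tuning tool out of its wooden stand, seat its blade in the slot of the trimmer screw in the open receiver and turn the trimmer clockwise, gently, until it comes up against its stop (red pointer at the red dot). Press only lightly, a few newtons: the trimmer must never be forced, either down or round. Then put the tool back in its stand, blade down as it was, let go, and leave everything else on the bench where it is.

Things in the scene. Friction and masses are not known exactly. Their poses are not given: they have to be found in the camera images.
- receiver: open grey plastic receiver box, 160 x 120 x 30 tall with 4 mm walls, green circuit board inside, fixed to the bench; origin at the centre of its underside, x along the 160 side. The trimmer's upright axis crosses x = -25, y = 0 mm of this frame. The highest parts beside the trimmer reach 30 mm above the bench
- trimmer_floor (a point): point on the trimmer's upright axis at the floor of its screw slot (35 mm above the bench when not pressed); its axes are the receiver's and do not turn with the trimmer. Slot 16 mm long, 5 mm wide, 7 mm deep, closed at its ends, centred on the axis. The white dial below it, 44 mm across, has its top 1 mm below this point
- trimmer_hub (a point): centre of the top of the raised brass hub, 20 x 21 mm, that holds the slot, 7 mm above the slot's floor. Dial and hub are sprung: they give way downward by 2 N per mm (after 1 N preload) for 5 mm, then are hard; this point and the slot floor point go down with them. The slot is not seen in any measured pose: find it by feel or by eye
- trimmer (a joint): angle of the trimmer (rad), growing clockwise seen from above; hard stop at 1.4; takes 0.025 N m to turn and stays where left. The dial's red pointer stands at 0.7 minus this value from the receiver's +x (counter-clockwise positive from above). The slot turns with the dial and lies along the pointer only roughly, up to 0.6 rad off either way, different each time
- trimmer_dot (a point): red dot, 8 mm across, on the black base beside the dial, 29 mm from the trimmer's axis: the pointer points at it when the trimmer is at its stop
- tuner: yellow plastic tuning tool standing blade down in its stand, 50 g; origin at the tip of the blade, z up along the tool. Blade (white) 12 mm wide along x, 3 mm thick along y, z 0 to 11; round shank 11 mm across, z 11 to 42; round collar 28 mm across, z 42 to 46; square handle 18 x 18 mm with sides along x and y, z 46 to 116
- tuner_tip (a point): the centre of the blade's tip, the tool's origin
- tool_stand: wooden block 70 x 70 x 50 tall, fixed, with an upright through hole about 19 x 19 mm in its centre; the tool hangs in the hole with the collar's underside resting on the block's top, its tip then 8 mm above the bench. Origin at the centre of its underside; the tool may stand at any yaw
- tool_stand_hole0 (a point): centre of the hole's mouth, 50 mm above the bench
- spout: bystander: green plastic watering can spout lying on its side, 200 long with a square 50 wide collar at one end and a round 44 mm rose at the other; origin under its middle
- tin: bystander: crushed steel tin, about 70 across and 58 tall, origin at the centre of its underside
- jar: bystander: clear glass jar without lid, 76 across, 95 tall, origin at the centre of its underside
- takeaway_lid: bystander: translucent takeaway box lid lying flat, 130 x 100 x 10, origin at the centre of its underside
- cover: bystander: grey plastic cover taken off the receiver, lying flat, 160 x 120 x 11, origin at the centre of its underside
- screwdriver: bystander: ordinary screwdriver lying on the bench to the right (not to be used), origin under its middle
Things that resemble listed ones, but are neither listed nor needed, are in the scene too. There is more than one size of the tuner; the one meant has the size given above.

How it is judged:
On the way, in this order (a step that is already met when the one before it is completed fails the run):
1. the tool's blade is seated in the trimmer's slot (tip less than 4.5 mm above its floor, 4 mm of its axis) (z of tuner_tip in the frame of trimmer_floor below 0.0045 m and horizontal distance between tuner_tip and trimmer_floor below 0.004 m), for 0.1 s.
2. with the blade still in the slot, the trimmer is turned up to its stop (1.30 or more) (value of joint trimmer above 1.3 rad and z of tuner_tip in the frame of trimmer_floor below 0.0055 m and horizontal distance between tuner_tip and trimmer_floor below 0.004 m), for 0.1 s.
At the end, for the whole second after the job is handed in: The trimmer rests at its stop (joint 1.30 or more), and the tool stands at rest in its stand: tip within 8 mm of the hole's axis and less than 12 mm above the bench, upright within 0.12 rad, released (value of joint trimmer above 1.3 rad and horizontal distance between tuner_tip and tool_stand_hole0 below 0.008 m and height (world z) of tuner_tip below 0.012 m and angle between tuner's own z axis and vertical below 0.12 rad and linear speed of tuner below 0.02 m/s); the robot touches nothing.
It fails at once if the sprung trimmer is pressed down by more than 4 mm (9 N) (distance of trimmer_floor from where it was at the start of the episode above 0.004 m).
It fails at once if the tool bears on the receiver or its trimmer with more than 35 N (contact force between tuner and receiver above 35 N).
It fails at once if the gripper touches the receiver or its trimmer with more than 3 N (contact force between any of the fingers, the arm and receiver above 3 N).
It fails at once if a bystander is moved by more than 20 mm (distance of any of spout, tin, jar, takeaway_lid, cover, screwdriver from where it was at the start of the episode above 0.02 m).
It also fails if it takes over 70 s, if anything falls off the work surface, if the arm or the gripper's body presses on something with over 40 N, if the wrist force passes 120 N, or if a joint passes its speed limit or range.

## Working session

There is one attempt and no reset: what is moved stays moved. The work goes in short steps, Python scripts to look and compute and a shell command to move; the robot and the scene stay as the last step left them, time stands still between calls to the robot, and variables do not carry over. Pictures are saved under pics/ and viewed, and the job is handed in when it is done.

```bash
ls; mkdir -p pics
python3 - <<'E'
from bench import robot
import cv2
o=robot.get_obs();print(o)
for n in ("scene","top","wrist"):
    s=robot.snapshot(n);cv2.imwrite(f"pics/{n}0.png",s["color"][:,:,::-1]);print(n,s["intrinsics"],s["eye"],s["rotation"])
E
```

```text
pics
{'time': 0.0, 'joint_positions': array([ 1.22790039e+00,  8.79540834e-02,  1.37223310e+00,  1.34582732e-06,
        1.68357512e+00, -1.03085443e-01]), 'qvel': array([-0.00095475,  0.0002473 , -0.00127494,  0.00198022,  0.00062614,
       -0.00017962]), 'joint_torque': array([ 1.25067862e-03, -3.40174878e+01, -3.02436054e+01,  7.18907034e-02,
        3.26660858e-02, -1.75419564e-04]), 'tool_pos': array([0.13042218, 0.53367553, 0.16581549]), 'ee_rot': array([-3.14136806e+00,  2.15799392e-03,  1.33098622e+00]), 'wrist_force': array([ 0.41266373,  0.10670385, -0.25384402]), 'wrist_torque': array([-0.06235664, -0.00809204,  0.00530009]), 'width': 0.09398527534126096}
scene [[502.0766803    0.         281.72183365]
 [  0.         502.0766803  213.73737814]
 [  0.           0.           1.        ]] [ 1.20002093 -0.90591129  0.90190225] [-2.21527137 -0.02065017  0.57808289]
top [[502.68130239   0.         282.81110557]
 [  0.         502.68130239 210.80533559]
 [  0.           0.           1.        ]] [0.37441863 0.01298203 1.56468194] [-2.98498537  0.00746407 -1.59813645]
wrist [[303.07135603   0.         280.81586883]
 [  0.         303.07135603 211.16918709]
 [  0.           0.           1.        ]] [0.06342949 0.55010018 0.38320006] [2.90317191 0.00310049 1.33200855]
```

View pics/scene0.png

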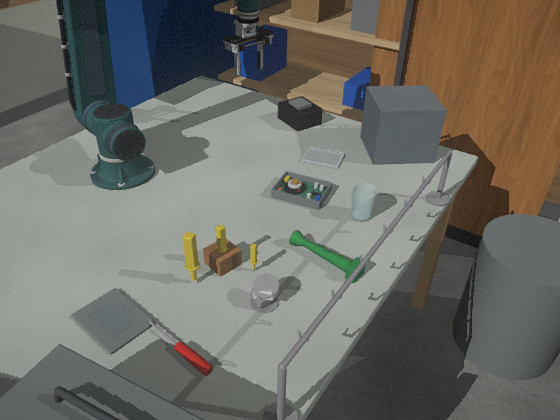

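View pics/top0.png

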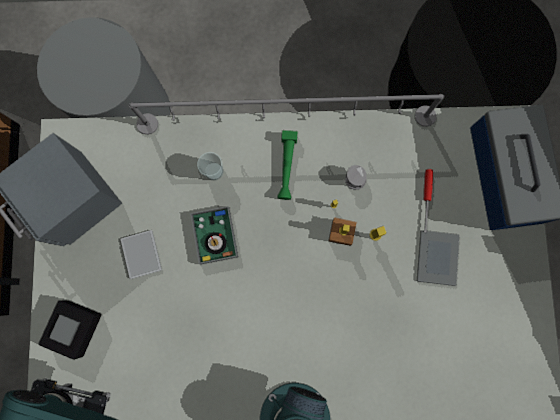

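View pics/wrist0.png

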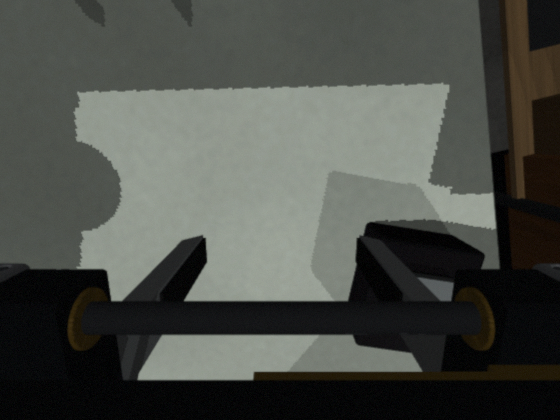

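The top view shows three yellow tools: one in the wooden block at about (346,229), a larger free-standing one at (379,233), and a smaller one at (335,203). The one in the stand fits the description, so I'll confirm it in enlarged crops.

```bash
cat > h.py <<'E'
import numpy as np,cv2
from scipy.spatial.transform import Rotation as Ro
from bench import robot
def ray(s,u,v,z):
    K=s["intrinsics"];R=Ro.from_euler("xyz",s["rotation"]).as_matrix()
    d=R@np.linalg.inv(K)@np.array([u,v,1.]);e=np.array(s["eye"])
    return e+d*(z-e[2])/d[2]
def proj(s,p):
    K=s["intrinsics"];R=Ro.from_euler("xyz",s["rotation"]).as_matrix()
    c=R.T@(np.array(p)-s["eye"]);q=K@c;return q[:2]/q[2]
def crop(s,x0,y0,w,h,f,name):
    c=s["color"][y0:y0+h,x0:x0+w,::-1]
    c=cv2.resize(c,None,fx=f,fy=f,interpolation=cv2.INTER_CUBIC)
    for i in range(0,w,10): cv2.putText(c,str(x0+i),(i*f,8),0,.3,(255,0,255),1);cv2.line(c,(i*f,10),(i*f,14),(255,0,255),1)
    for i in range(0,h,10): cv2.putText(c,str(y0+i),(0,i*f+4),0,.3,(255,0,255),1)
    cv2.imwrite(f"pics/{name}.png",c)
E
python3 - <<'E'
from h import *
t=robot.snapshot("top");s=robot.snapshot("scene")
crop(t,320,190,80,60,10,"t_tools");crop(t,185,200,60,70,8,"t_rec");crop(s,170,215,100,75,8,"s_tools");crop(s,260,165,80,50,10,"s_rec")
print(ray(t,346,229,.116),ray(t,342,232,.05), ray(t,215,242,.042))
E
```

```text
[ 0.54479146 -0.16407871  0.116     ] [ 0.54376   -0.1596212  0.05     ] [0.5249843  0.22646601 0.042     ]
```

View pics/t_tools.png

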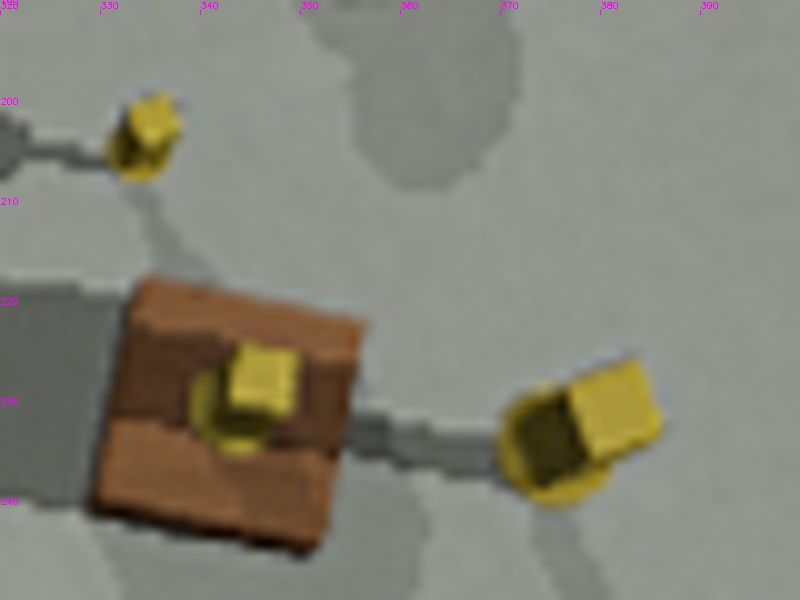

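View pics/t_rec.png

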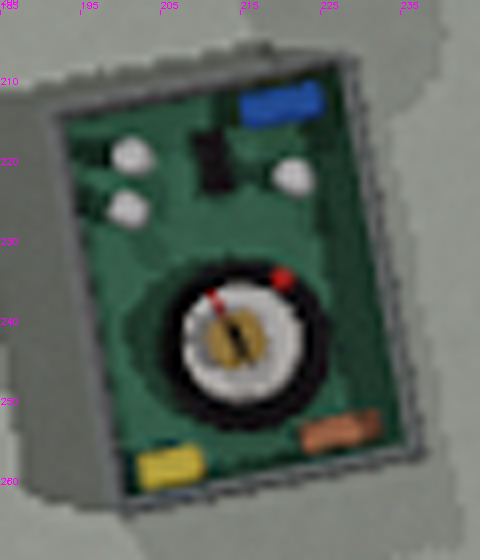

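View pics/s_tools.png

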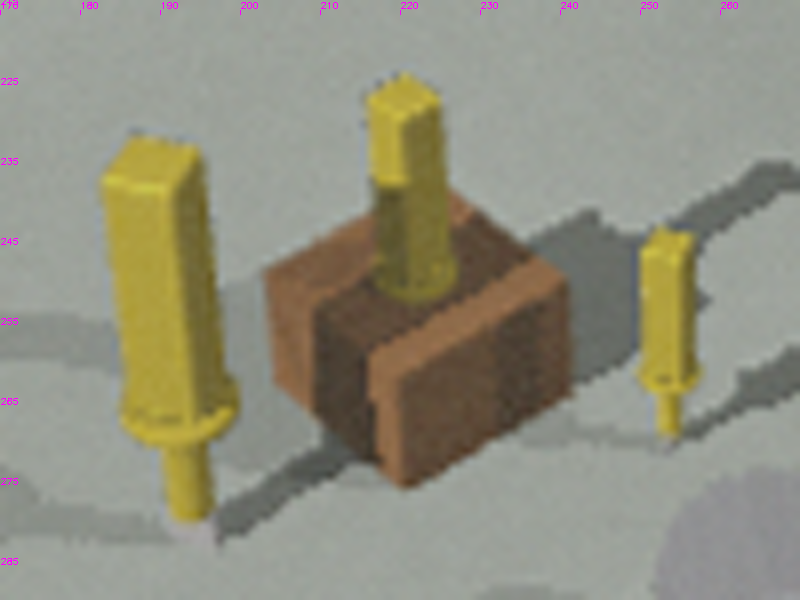

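View pics/s_rec.png

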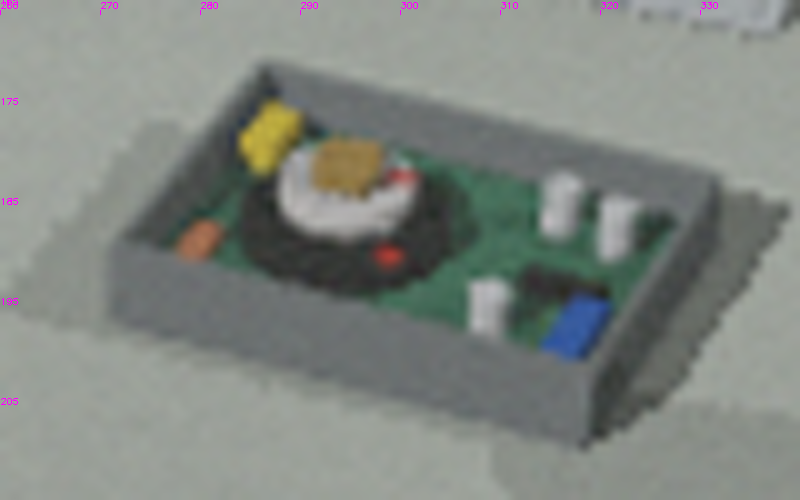

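```bash
cat >> h.py <<'E'
def totool(o,target):
    R=Ro.from_euler("xyz",o["ee_rot"]).as_matrix();return R.T@(np.array(target)-o["tool_pos"])*1000
E
python3 - <<'E'
from h import *
t=robot.snapshot("top");s=robot.snapshot("scene")
P=lambda n,c,u,v,z:print(n,ray(c,u,v,z).round(4))
P("handle top t",t,346.3,227.3,.124);P("handle top s",s,220.2,226.6,.124)
P("collar t",t,342.8,231,.054)
for u,v in((335,217.5),(356.5,222.5),(350.5,245-.5),(329.5,240.5)):P("stand",t,u,v,.05)
for u,v in((343,224),(349.8,224.5),(349.3,230.8),(342.5,229.8)):P("hc",t,u,v,.124)
P("big tip s",s,194,281,0);P("small tip s",s,253,270,0)
for u,v in((191,214.5),(228.5,207.5),(238,256.5),(200.5,264)):P("rec",t,u,v,.03)
P("hub",t,214.5,242,.042);P("hub s",s,294.5,181,.042)
P("slot a",t,213,239.5,.042);P("slot b",t,216,244.5,.042)
P("dial",t,215,242,.034);P("ptr",t,211.3,237,.034);P("dot",t,220.4,234.8,.024)
print(totool(robot.get_obs(),[.54,-.16,.22]))
# height of big
for z in(.15,.17,.19,.2): print(z,ray(t,381,230,z),proj(t,[0,0,0]))
E
```

```text
handle top t [ 0.5488 -0.1642  0.124 ]
handle top s [ 0.5511 -0.1616  0.124 ]
collar t [ 0.5463 -0.1617  0.054 ]
stand [ 0.5887 -0.1404  0.05  ]
stand [ 0.5715 -0.2049  0.05  ]
stand [ 0.5052 -0.1835  0.05  ]
stand [ 0.519  -0.1207  0.05  ]
hc [ 0.5586 -0.1551  0.124 ]
hc [ 0.5566 -0.1747  0.124 ]
hc [ 0.5384 -0.1723  0.124 ]
hc [ 0.5418 -0.1529  0.124 ]
big tip s [ 0.532  -0.2534 -0.    ]
small tip s [ 0.6313 -0.1367  0.    ]
rec [0.6135 0.3019 0.03  ]
rec [0.6321 0.1856 0.03  ]
rec [0.4799 0.1583 0.03  ]
rec [0.4603 0.2727 0.03  ]
hub [0.525 0.228 0.042]
hub s [0.5293 0.2277 0.042 ]
slot a [0.5328 0.2325 0.042 ]
slot b [0.5173 0.2235 0.042 ]
dial [0.5258 0.2276 0.034 ]
ptr [0.5414 0.2388 0.034 ]
dot [0.5486 0.2122 0.024 ]
[-577.08083513  562.55324884  -53.06440969]
0.15 [ 0.53515617 -0.25863933  0.15      ] [294.60593524 418.1502007 ]
0.17 [ 0.53288375 -0.2547993   0.17      ] [294.60593524 418.1502007 ]
0.19 [ 0.53061133 -0.25095926  0.19      ] [294.60593524 418.1502007 ]
0.2 [ 0.52947512 -0.24903925  0.2       ] [294.60593524 418.1502007 ]
```

```bash
cat >> h.py <<'E'
def plan(o,target,dyaw_tool,n,rpr=None):
    """n rows straight to target with tool-z rotation dyaw_tool spread"""
    R=Ro.from_euler("xyz",o["ee_rot"]);d=(np.array(target)-o["tool_pos"])*1000/n
    for i in range(n):
        print((R.inv().apply(d)).round(0),round(dyaw_tool/n,3)); R=R*Ro.from_rotvec([0,0,dyaw_tool/n])
E
python3 - <<'E'
from h import *
o=robot.get_obs(); o=dict(o)
plan(o,[.547,-.162,.225],1.454,16)
w=robot.snapshot("wrist");print(proj(w,o["tool_pos"]))
E
```

```text
[-36.  36.  -4.] 0.091
[-33.  39.  -4.] 0.091
[-29.  42.  -4.] 0.091
[-25.  44.  -4.] 0.091
[-21.  46.  -4.] 0.091
[-17.  48.  -4.] 0.091
[-12.  49.  -4.] 0.091
[-8. 50. -4.] 0.091
[-3. 51. -4.] 0.091
[ 1. 51. -4.] 0.091
[ 6. 50. -4.] 0.091
[10. 50. -4.] 0.091
[15. 48. -4.] 0.091
[19. 47. -4.] 0.091
[23. 45. -4.] 0.091
[27. 43. -4.] 0.091
[281.64840486 232.11528164]
```

```bash
python3 -m handwheel '{"delta_pos":[[-36,36,-4],[-33,39,-4],[-29,42,-4],[-25,44,-4],[-21,46,-4],[-17,48,-4],[-12,49,-4],[-8,50,-4]],"rotation":[[0,0,0.091],[0,0,0.091],[0,0,0.091],[0,0,0.091],[0,0,0.091],[0,0,0.091],[0,0,0.091],[0,0,0.091]],"claw":[-0.2,-0.2,-0.2,-0.2,-0.2,-0.2,-0.2,-0.2]}'
python3 -m handwheel '{"delta_pos":[[-3,51,-4],[1,51,-4],[6,50,-4],[10,50,-4],[15,48,-4],[19,47,-4],[23,45,-4],[27,43,-4]],"rotation":[[0,0,0.091],[0,0,0.091],[0,0,0.091],[0,0,0.091],[0,0,0.091],[0,0,0.091],[0,0,0.091],[0,0,0.091]],"claw":[-0.2,-0.2,-0.2,-0.2,-0.2,-0.2,-0.2,-0.2]}'
python3 - <<'E'
from h import *
o=robot.get_obs();w=robot.snapshot("wrist");print(o["tool_pos"],o["ee_rot"],o["joint_positions"],o["time"],proj(w,o["tool_pos"]))
cv2.imwrite("pics/w1.png",w["color"][:,:,::-1])
np.save("w1.npy",dict(w),allow_pickle=True)
E
```

```text
time: 1.4
tool_pos: [0.3403, 0.1846, 0.1994]
ee_rot: [3.141, -0.001, 0.6]
wrist_force: [-0.1, -0.7, -0.4]
width: 0.0562
time: 2.4
tool_pos: [0.547, -0.1648, 0.2312]
ee_rot: [-3.141, -0.0, -0.128]
wrist_force: [0.4, -0.1, 0.0]
width: 0.0566
[ 0.54697016 -0.16478968  0.23117323] [-3.14137445e+00 -4.63329142e-04 -1.28196392e-01] [-3.92098102e-01  1.31641135e-01  1.19600827e+00  3.41525332e-04
  1.81355287e+00 -2.63819601e-01] 2.4 [281.85525782 230.35724832]
```

View pics/w1.png

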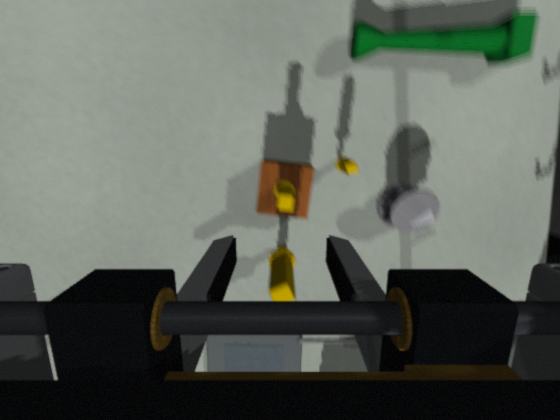

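Run:
```python
from h import *
w=np.load("w1.npy",allow_pickle=True).item()
crop(w,245,145,80,75,8,"w1c"); print(w["eye"],ray(w,285,201,.124))
```

```text
[ 0.55489867 -0.09724503  0.4484344 ] [ 0.55069807 -0.16525283  0.124     ]
```

View pics/w1c.png

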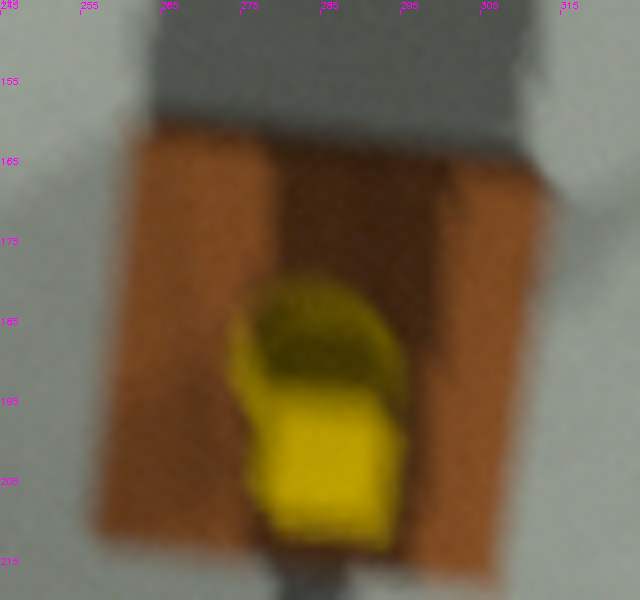

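Run:
```python
from h import *
w=np.load("w1.npy",allow_pickle=True).item()
for u,v in((278.5,194),(292.5,194.5),(293.5,213),(279.5,211.5)):print(ray(w,u,v,.124))
for u,v in((262,160.5),(312.5,167),(306,216.5),(257,211.5)):print("st",ray(w,u,v,.05))
# yellow mask
h=cv2.cvtColor(w["color"],cv2.COLOR_RGB2HSV)
m=((h[...,0]>20)&(h[...,0]<32)&(h[...,1]>150)&(h[...,2]>165)).astype('uint8')
m[:185]=0;m[220:]=0;m[:,:265]=0;m[:,305:]=0
ys,xs=np.nonzero(m);print(xs.min(),xs.max(),ys.min(),ys.max(),len(xs));c=np.array([ray(w,x,y,.124)[:2] for x,y in zip(xs,ys)],dtype='float32');print(c.mean(0),cv2.minAreaRect(c))
```

```text
[ 0.54464954 -0.15664657  0.124     ]
[ 0.55968004 -0.15912399  0.124     ]
[ 0.55833273 -0.17986322  0.124     ]
[ 0.54322315 -0.17621383  0.124     ]
st [ 0.52671976 -0.12361023  0.05      ]
st [ 0.59099369 -0.14029624  0.05      ]
st [ 0.57539628 -0.20573289  0.05      ]
st [ 0.51034319 -0.19036488  0.05      ]
279 291 197 208 133
[ 0.55087364 -0.1670464 ] ((0.5505052804946899, -0.16694557666778564), (0.012308471836149693, 0.013177403248846531), 82.71753692626953)
```

```bash
python3 -m handwheel '{"delta_pos":[[2,-1,40],[0,0,40],[0,0,40],[0,0,20],[0,0,11],[0,0,0],[0,0,0],[0,0,0]],"rotation":[[0,0,0],[0,0,0],[0,0,0],[0,0,0],[0,0,0],[0,0,0],[0,0,0],[0,0,0]],"claw":[-0.2,-0.2,-0.2,-0.2,-0.2,-0.2,-0.2,-0.2]}'
python3 - <<'E'
from h import *
w=robot.snapshot("wrist");s=robot.snapshot("scene")
crop(w,200,150,160,120,5,"w2");crop(s,170,200,100,75,8,"s2")
E
```

```text
time: 3.45
tool_pos: [0.5492, -0.1628, 0.0814]
ee_rot: [3.141, -0.003, -0.125]
wrist_force: [-0.2, -0.7, -0.3]
width: 0.0564
```

View pics/w2.png

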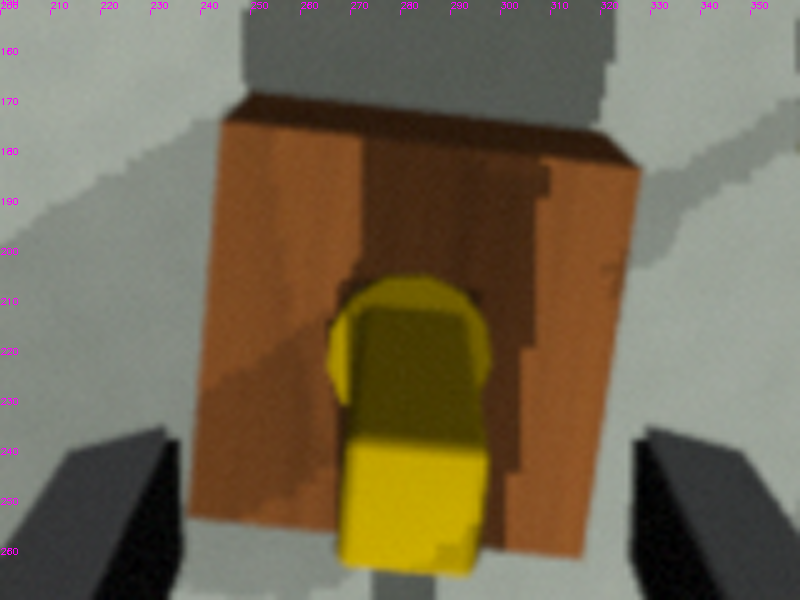

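View pics/s2.png

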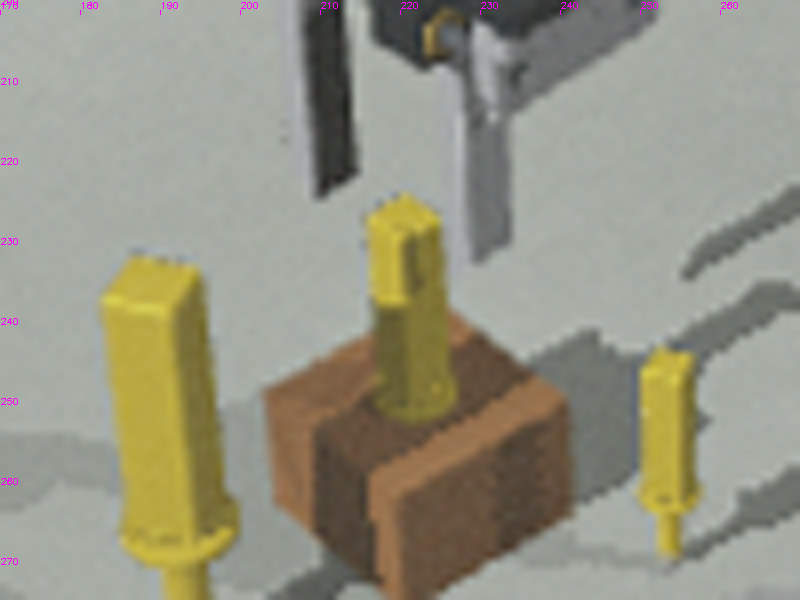

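Run:
```python
from h import *
o=robot.get_obs();s=robot.snapshot("scene");w=robot.snapshot("wrist")
p=o["tool_pos"];print(o["time"],p);R=Ro.from_euler("xyz",o["ee_rot"]).as_matrix()
for dx in(-.028,0,.028):print(proj(s,p+R[:,0]*dx),proj(w,p+R[:,0]*dx))
print("top face corners in w");
for u,v in((270,238),(297,239.5),(294,265),(268,263)):print(ray(w,u,v,.124))
print("tcp-level z",proj(w,[.549,-.164,.124]),proj(s,[.549,-.164,.124]),proj(s,[.549,-.164,.054]))
crop(s,170,160,100,75,8,"s3")
for u,v in((244,174),(327,183),(316,261),(238,253)):print("st",ray(w,u,v,.05))
```

```text
3.55 [ 0.54889783 -0.16270204  0.08094592]
[212.51144733 235.16530086] [244.6487708  230.45205002]
[220.15813184 239.81733804] [282.03041376 230.50170468]
[227.97772237 244.5745666 ] [319.42056126 230.55137063]
top face corners in w
[ 0.54257711 -0.15306225  0.124     ]
[ 0.55865567 -0.15603103  0.124     ]
[ 0.55497251 -0.17230452  0.124     ]
[ 0.53920893 -0.16899815  0.124     ]
tcp-level z [282.76484441 253.61537644] [218.94243992 226.79100687] [220.42761809 248.16276511]
st [ 0.52291208 -0.12055027  0.05      ]
st [ 0.589616   -0.13633397  0.05      ]
st [ 0.57399315 -0.20384864  0.05      ]
st [ 0.50723074 -0.18797304  0.05      ]
```

View pics/s3.png

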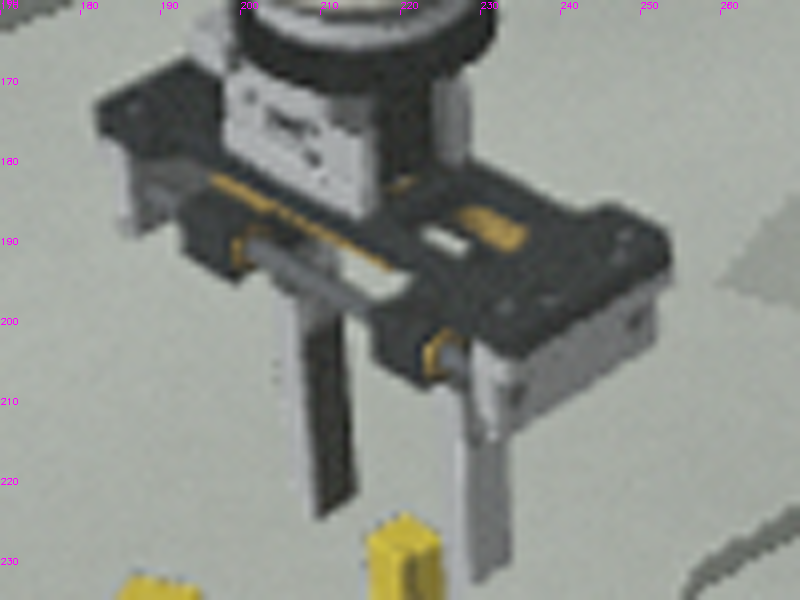

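Run:
```python
from h import *
s=robot.snapshot("scene");w=robot.snapshot("wrist")
def P(s):
    R=Ro.from_euler("xyz",s["rotation"]).as_matrix().T;return s["intrinsics"]@np.c_[R,-R@s["eye"]]
for a,b in(((214,222),(233,236)),((208.5,224.5),(233,236)),((229,232.5),(327,235.5)),((220.2,224.3),(297,239.5)),((220,249.5),(283,205))):
    X=cv2.triangulatePoints(P(s),P(w),np.array(a,float),np.array(b,float));X=(X[:3]/X[3]).ravel();print(X,proj(s,X),proj(w,X))
t=robot.snapshot("top")
crop(t,310,190,80,60,10,"t3")
```

```text
[ 0.52059927 -0.14995756  0.1177567 ] [213.78433365 221.92634427] [235.01254008 234.47198387]
[ 0.51151005 -0.15710248  0.10904046] [209.41171772 224.80515453] [225.0293083 242.2359931]
[ 0.57680516 -0.1592135   0.11532746] [229.1566132  232.51251856] [325.74894874 236.64247981]
[ 0.55227097 -0.15844973  0.12918657] [221.27318348 224.47406371] [287.53261396 247.83014765]
[ 0.54450165 -0.15665758  0.0415374 ] [221.09863725 249.63017286] [276.26842501 211.10948994]
```

View pics/t3.png

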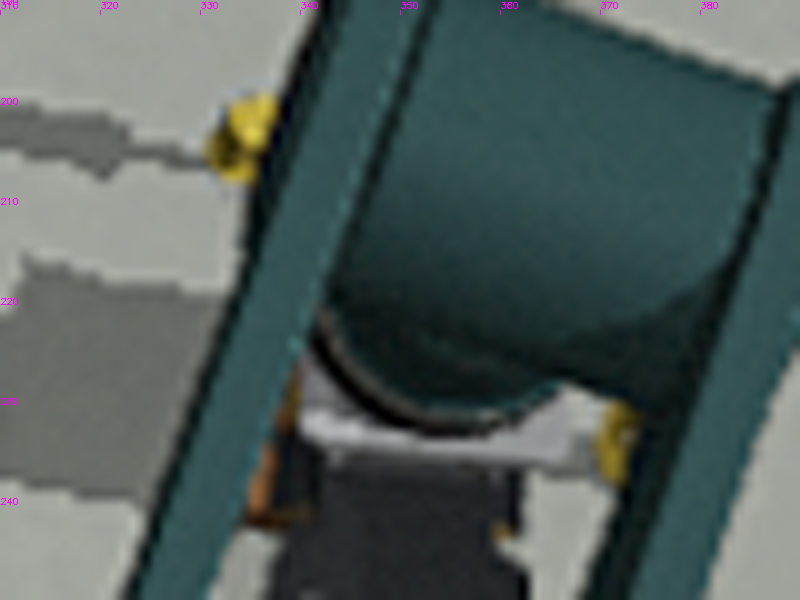

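The visible fingertips triangulate to about 35 mm above the reported TCP. Lowering by 18 mm is safe whichever is right, because the collar top is at 54 mm, so I'll do that and look again.

```bash
python3 -m handwheel '{"delta_pos":[[0,0,6],[0,0,6],[0,0,6],[0,0,0],[0,0,0],[0,0,0],[0,0,0],[0,0,0]],"rotation":[[0,0,0],[0,0,0],[0,0,0],[0,0,0],[0,0,0],[0,0,0],[0,0,0],[0,0,0]],"claw":[-0.2,-0.2,-0.2,-0.2,0.2,0.2,0.2,0.2]}'
python3 - <<'E'
from h import *
w=robot.snapshot("wrist");s=robot.snapshot("scene")
crop(w,200,150,160,120,5,"w4");crop(s,170,200,100,75,8,"s4")
E
```

```text
time: 4.8
tool_pos: [0.5485, -0.1625, 0.0621]
ee_rot: [-3.142, -0.0, -0.125]
wrist_force: [-0.2, 0.6, 0.3]
width: 0.0375
```

View pics/w4.png

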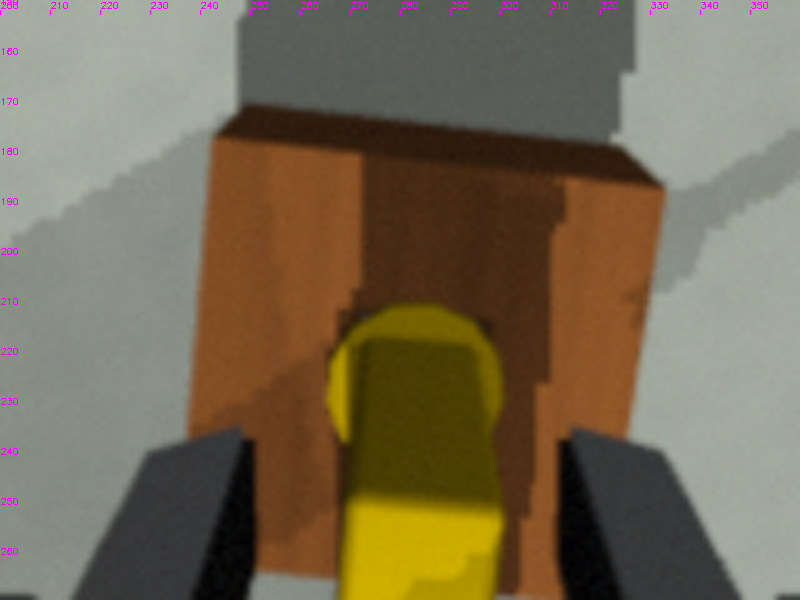

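View pics/s4.png

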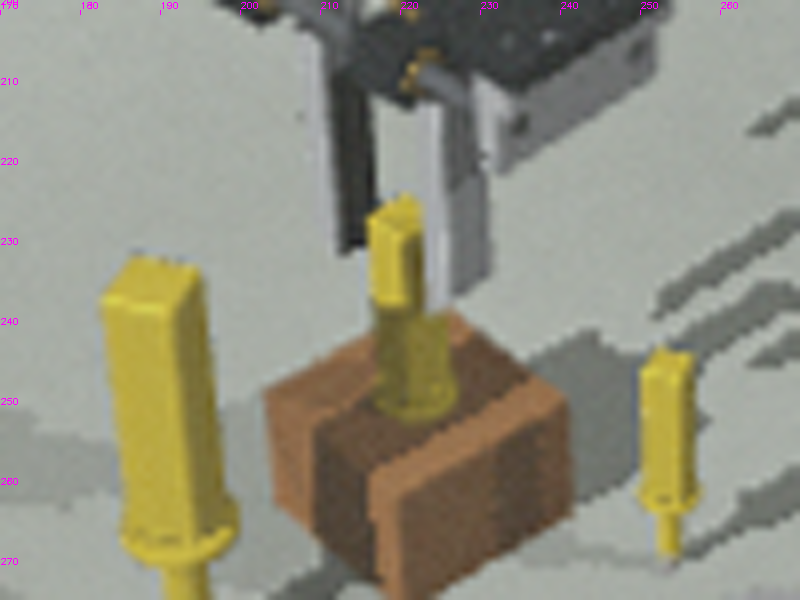

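```bash
python3 -m handwheel '{"delta_pos":[[0,0,0],[0,0,0],[0,0,0],[0,0,0],[0,0,0],[0,0,0],[0,0,0],[0,0,0]],"rotation":[[0,0,0],[0,0,0],[0,0,0],[0,0,0],[0,0,0],[0,0,0],[0,0,0],[0,0,0]],"claw":[1,1,1,1,1,1,1,1]}'
python3 - <<'E'
from h import *
o=robot.get_obs();print(o)
w=robot.snapshot("wrist");s=robot.snapshot("scene")
crop(w,200,150,160,120,5,"w5");crop(s,170,200,100,75,8,"s5")
E
```

```text
time: 5.9
tool_pos: [0.5484, -0.1625, 0.062]
ee_rot: [-3.141, -0.0, -0.125]
wrist_force: [0.2, -0.2, 0.1]
width: 0.0178
{'time': 5.9, 'joint_positions': array([-3.87279414e-01,  1.78751903e-01,  1.47823029e+00,  1.45696115e-04,
        1.48456428e+00, -2.62266154e-01]), 'qvel': array([ 0.00031065, -0.00032212,  0.00076863,  0.00114929, -0.00042202,
        0.00137715]), 'joint_torque': array([-7.49196019e-02, -3.68010986e+01, -2.90715909e+01,  1.63589936e-02,
        1.10560942e-01,  2.21609029e-03]), 'tool_pos': array([ 0.54837545, -0.16248231,  0.06196219]), 'ee_rot': array([-3.14146444e+00, -8.22403249e-05, -1.25025810e-01]), 'wrist_force': array([ 0.22463821, -0.22838193,  0.104431  ]), 'wrist_torque': array([-0.08886624,  0.07361548,  0.05773572]), 'width': 0.017824356531633098}
```

View pics/w5.png

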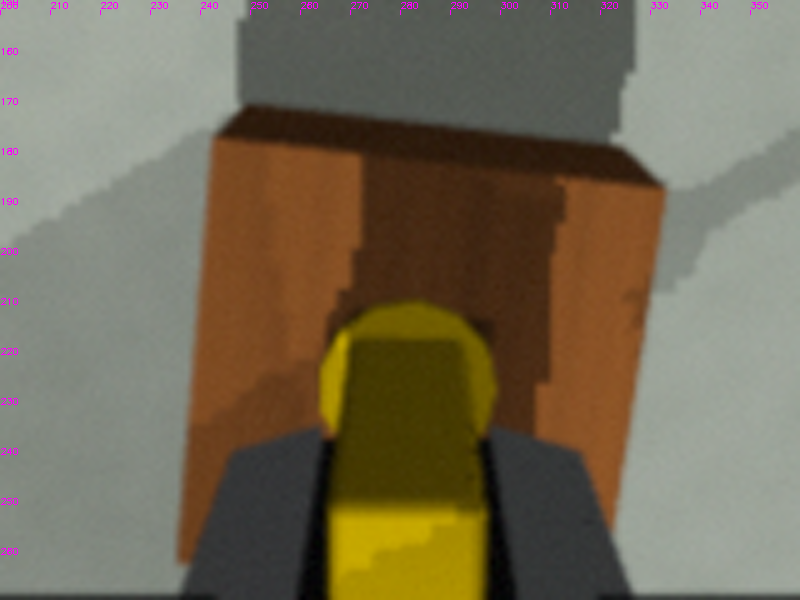

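View pics/s5.png

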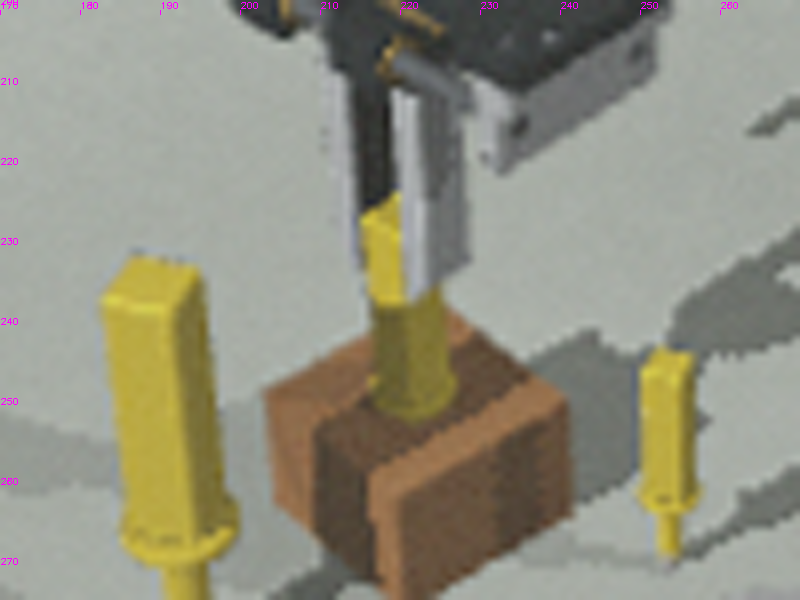

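```bash
python3 -m handwheel '{"delta_pos":[[0,0,-10],[0,0,-20],[0,0,-20],[0,0,-20],[0,0,-15],[0,0,-10],[0,0,0],[0,0,0]],"rotation":[[0,0,0],[0,0,0],[0,0,0],[0,0,0],[0,0,0],[0,0,0],[0,0,0],[0,0,0]],"claw":[1,1,1,1,1,1,1,1]}'
python3 - <<'E'
from h import *
w=robot.snapshot("wrist");s=robot.snapshot("scene")
crop(w,200,150,160,120,5,"w6");crop(s,170,190,100,75,8,"s6")
E
```

```text
time: 7.0
tool_pos: [0.5479, -0.1623, 0.156]
ee_rot: [-3.141, 0.002, -0.125]
wrist_force: [-0.3, 0.0, -0.9]
width: 0.0175
```

View pics/w6.png

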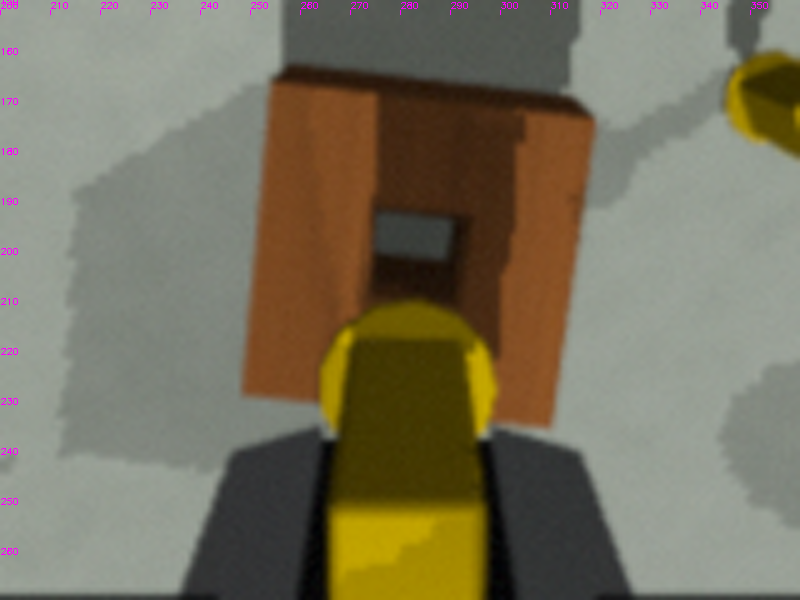

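View pics/s6.png

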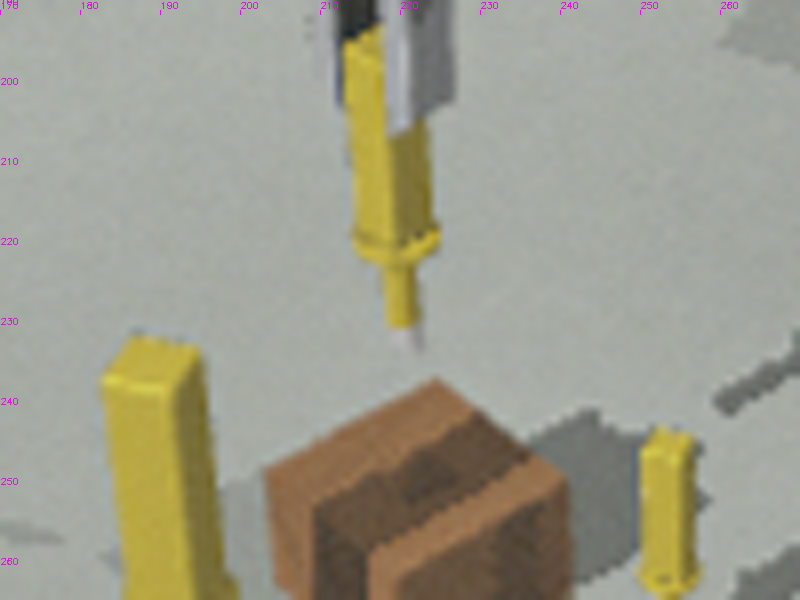

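Run:
```python
from h import *
s=robot.snapshot("scene")
crop(s,208,216,24,22,25,"s7")
print(s["color"][228:238,215:227].mean(2).astype(int))
o=robot.get_obs();p=o["tool_pos"];print(p,proj(s,p-[0,0,.054]))
R=Ro.from_euler("xyz",o["ee_rot"]).as_matrix()
for a in(0,1):print([proj(s,p-[0,0,.054]+R[:,a]*k).round(1) for k in(-.006,.006)])
# hole on return
w=robot.snapshot("wrist");
for q in((273.5,192),(293.5,193)):print(ray(w,*q,.05))
print(proj(w,p-[0,0,.054]))
```

```text
[[168 167 172 155 136 128 102 127 163 168 166 167]
 [168 167 171 156 136 129 105 119 163 170 167 170]
 [166 168 168 159 139 126 119 136 165 171 169 169]
 [167 169 169 170 172 174 152 141 166 171 168 166]
 [167 170 170 173 176 176 152 144 161 169 168 169]
 [167 171 170 172 167 173 163 144 159 169 167 167]
 [169 168 168 170 170 170 167 162 168 169 165 167]
 [170 170 171 167 169 170 171 167 167 169 170 167]
 [170 171 169 164 170 167 168 169 170 173 173 170]
 [169 166 167 168 168 170 174 165 151 129 159 172]]
[ 0.54788116 -0.16228518  0.15595389] [219.50170972 233.16034841]
[array([217.8, 232.2]), array([221.2, 234.2])]
[array([221.2, 232. ]), array([217.8, 234.3])]
[ 0.5402741  -0.15104108  0.05      ]
[ 0.56160876 -0.15479574  0.05      ]
[281.78752607 212.83852431]
```

View pics/s7.png

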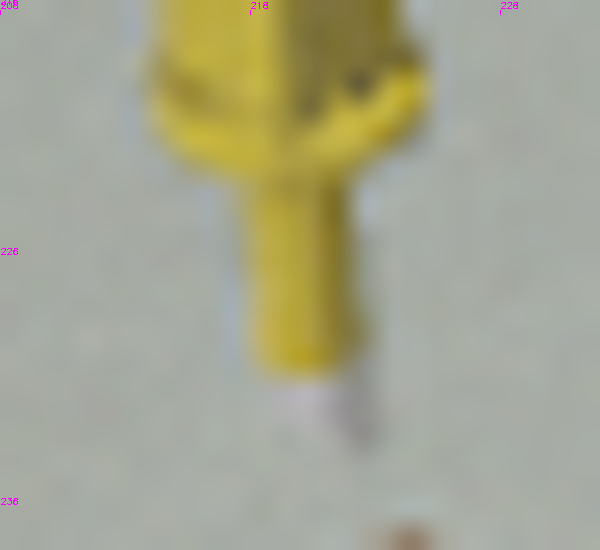

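Run:
```python
from h import *
o=robot.get_obs();plan(o,[.548,.189,.145],-.645,8)
w=robot.snapshot("wrist");p=o["tool_pos"];R=Ro.from_euler("xyz",o["ee_rot"]).as_matrix()
for off in(-.003,-.0015,0,.0015,.003):
    c=np.array([proj(w,p+[0,0,-.008]+R[:,1]*off+.014*(R[:,0]*np.cos(a)+R[:,1]*np.sin(a))) for a in np.linspace(0,6.28,100)]);print(off,c.min(0),c.max(0))
crop(w,255,200,50,45,16,"w7")
```

```text
[ -5. -44.   1.] -0.081
[ -2. -44.   1.] -0.081
[  2. -44.   1.] -0.081
[  5. -44.   1.] -0.081
[  9. -43.   1.] -0.081
[ 12. -42.   1.] -0.081
[ 15. -41.   1.] -0.081
[ 19. -40.   1.] -0.081
-0.003 [263.73919812 205.84842012] [299.9627064  240.68237641]
-0.0015 [263.76337352 207.76567376] [299.93174653 242.49367227]
0 [263.78747541 209.67701729] [299.90088076 244.29954077]
0.0015 [263.81150415 211.58247799] [299.87010864 246.10000627]
0.003 [263.83546006 213.48208299] [299.83942977 247.89509298]
```

View pics/w7.png

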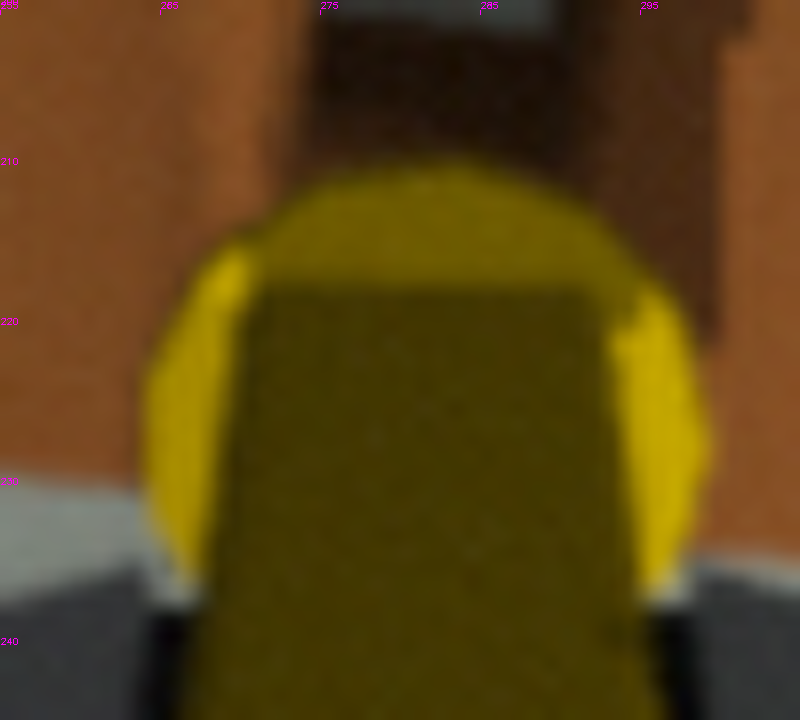

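The collar, at columns 264–299 with its top edge at row 210, matches a projected circle centred on the TCP, so the tool axis coincides with the TCP to well under 1 mm. Now I'll move to the receiver.

```bash
python3 -m handwheel '{"delta_pos":[[-5,-44,1],[-2,-44,1],[2,-44,1],[5,-44,1],[9,-43,1],[12,-42,1],[15,-41,1],[19,-40,1]],"rotation":[[0,0,-0.081],[0,0,-0.081],[0,0,-0.081],[0,0,-0.081],[0,0,-0.081],[0,0,-0.081],[0,0,-0.081],[0,0,-0.081]],"claw":[1,1,1,1,1,1,1,1]}'
python3 -m handwheel '{"delta_pos":[[0,0,10],[0,0,10],[0,0,5],[0,0,0],[0,0,0],[0,0,0],[0,0,0],[0,0,0]],"rotation":[[0,0,0],[0,0,0],[0,0,0],[0,0,0],[0,0,0],[0,0,0],[0,0,0],[0,0,0]],"claw":[1,1,1,1,1,1,1,1]}'
python3 - <<'E'
from h import *
w=robot.snapshot("wrist");np.save("w8.npy",dict(w),allow_pickle=True);print(robot.get_obs()["tool_pos"])
cv2.imwrite("pics/w8f.png",w["color"][:,:,::-1]);crop(w,230,120,110,90,7,"w8")
E
```

```text
time: 8.25
tool_pos: [0.5486, 0.1911, 0.1488]
ee_rot: [3.142, 0.0, 0.526]
wrist_force: [-0.0, -0.2, -0.3]
width: 0.0179
time: 9.25
tool_pos: [0.5489, 0.1897, 0.1242]
ee_rot: [3.142, -0.0, 0.523]
wrist_force: [-0.2, 0.0, -0.5]
width: 0.0177
[0.54887702 0.1897693  0.12410154]
```

View pics/w8f.png

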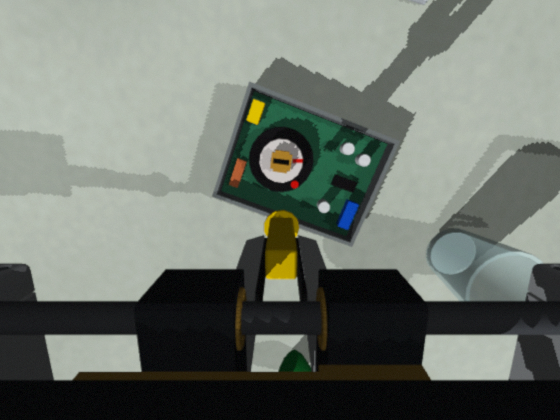

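View pics/w8.png

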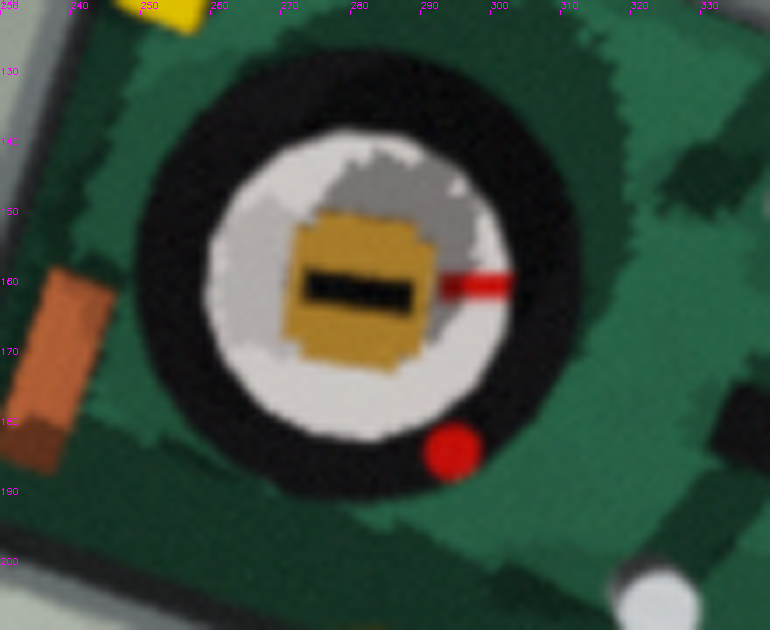

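Run:
```python
from h import *
w=np.load("w8.npy",allow_pickle=True).item();o=robot.get_obs()
g=w["color"].astype(int).sum(2);m=(g<150);m[:155]=0;m[167:]=0;m[:,:270]=0;m[:,291:]=0
ys,xs=np.nonzero(m);print(len(xs),xs.min(),xs.max(),ys.min(),ys.max())
for z in(.042,):
    c=np.array([ray(w,x,y,z)[:2] for x,y in zip(xs,ys)],'float32')
    r=cv2.minAreaRect(c);print(c.mean(0),r)
    u=np.linalg.svd(c-c.mean(0))[2][0];print(u,np.degrees(np.arctan2(u[1],u[0])))
ctr=np.r_[c.mean(0),o["tool_pos"][2]]
print("tool delta",totool(o,ctr),o["ee_rot"])
for n,u,v,z in(("ptr tip",302,160.5,.034),("dialc",281,160.5,.034),("dot",293.3,184.5,.024)):print(n,ray(w,u,v,z))
# hub extents corners
for u,v in((274,150.5),(292,155),(285,173),(269,168)):print("hub",ray(w,u,v,.042))
# receiver corners
```

```text
65 273 288 159 164
[0.5253373  0.22886571] ((0.5250088572502136, 0.22865469753742218), (0.014799853786826134, 0.0040827421471476555), 22.988943099975586)
[0.9188985  0.39449397] 23.234417
tool delta [-8.60471457e-01 -4.56279343e+01 -1.45764390e-03] [ 3.14156502e+00 -2.28564040e-04  5.23101987e-01]
ptr tip [0.54353719 0.23946663 0.034     ]
dialc [0.52529876 0.22892429 0.034     ]
dot [0.54944528 0.21308889 0.024     ]
hub [0.51432803 0.23434457 0.042     ]
hub [0.53162075 0.2393767  0.042     ]
hub [0.53452582 0.22085427 0.042     ]
hub [0.51844181 0.2172253  0.042     ]
```

```bash
python3 -m handwheel '{"delta_pos":[[-1,-15,0],[0,-15,0],[0,-15,0],[0,-0.6,5],[0,0,10],[0,0,5],[0,0,2],[0,0,0]],"rotation":[[0,0,0],[0,0,0],[0,0,0],[0,0,0.06],[0,0,0.058],[0,0,0],[0,0,0],[0,0,0]],"claw":[1,1,1,1,1,1,1,1]}'
python3 - <<'E'
from h import *
o=robot.get_obs();print(o["tool_pos"],o["ee_rot"],o["wrist_force"],totool(o,[.5253,.2288,o["tool_pos"][2]]))
s=robot.snapshot("scene");w=robot.snapshot("wrist");crop(s,265,145,70,60,11,"s9");crop(w,240,180,80,60,10,"w9")
p=o["tool_pos"];print(proj(s,p-[0,0,.054]),proj(s,[.5253,.2288,.042]))
E
```

```text
time: 10.3
tool_pos: [0.5251, 0.2289, 0.102]
ee_rot: [-3.142, -0.0, 0.406]
wrist_force: [0.4, 0.6, -0.6]
width: 0.0175
[0.52514268 0.22888462 0.1020483 ] [-3.14152339e+00 -7.42679486e-05  4.05574737e-01] [ 0.44613039  0.61955832 -0.5650758 ] [ 1.11165736e-01  1.39826821e-01 -1.42825575e-06]
[293.63674058 178.77820535] [293.59755598 180.43111348]
```

View pics/s9.png

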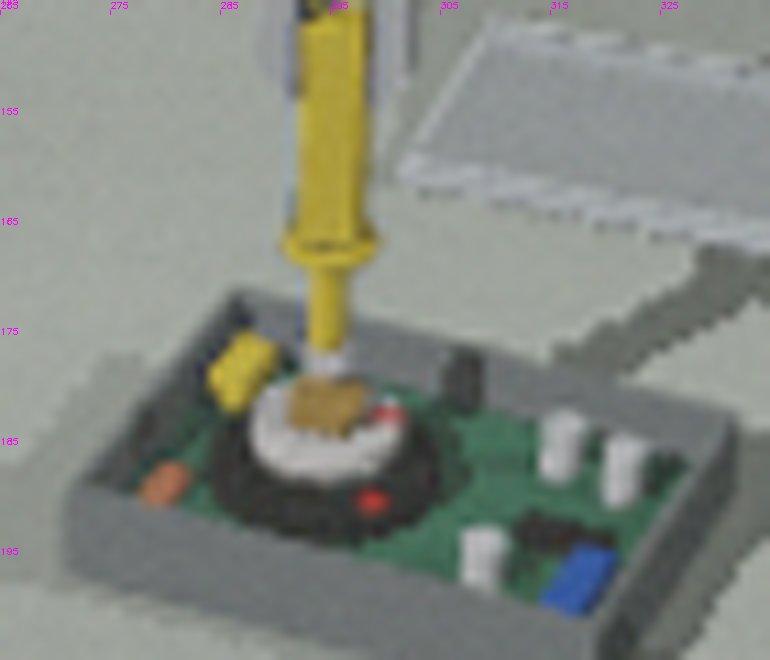

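View pics/w9.png

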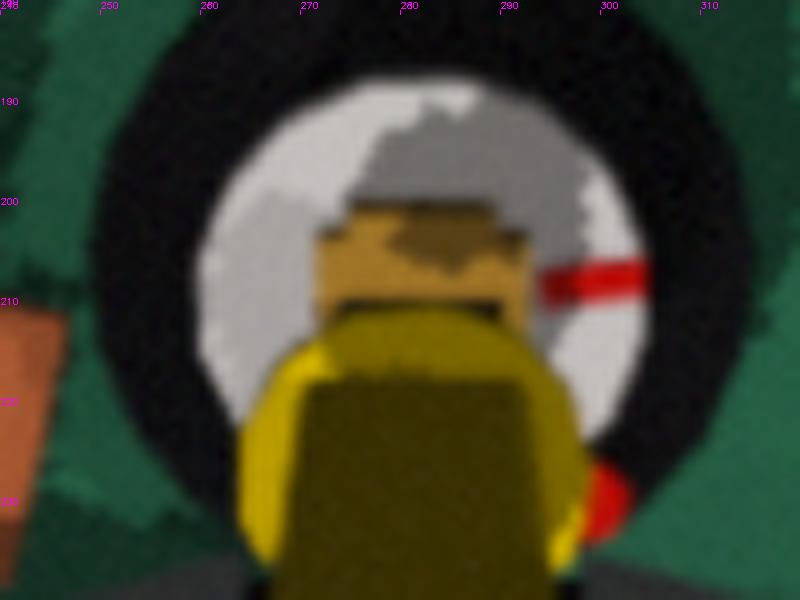

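```bash
python3 -m handwheel '{"delta_pos":[[0,0,2],[0,0,2],[0,0,1.5],[0,0,1],[0,0,1],[0,0,0],[0,0,0],[0,0,0]],"rotation":[[0,0,0],[0,0,0],[0,0,0],[0,0,0],[0,0,0],[0,0,0],[0,0,0],[0,0,0]],"claw":[1,1,1,1,1,1,1,1]}'
python3 - <<'E'
from h import *
o=robot.get_obs();print(o["tool_pos"],o["wrist_force"],o["wrist_torque"])
s=robot.snapshot("scene");crop(s,265,145,70,60,11,"s10")
E
```

```text
time: 11.4
tool_pos: [0.5253, 0.2287, 0.0946]
ee_rot: [-3.142, -0.0, 0.405]
wrist_force: [-0.9, -1.0, -0.3]
width: 0.0175
[0.52525544 0.22874566 0.09459551] [-0.90229812 -1.03637284 -0.29928758] [-0.07559182  0.06861547  0.00036018]
```

View pics/s10.png

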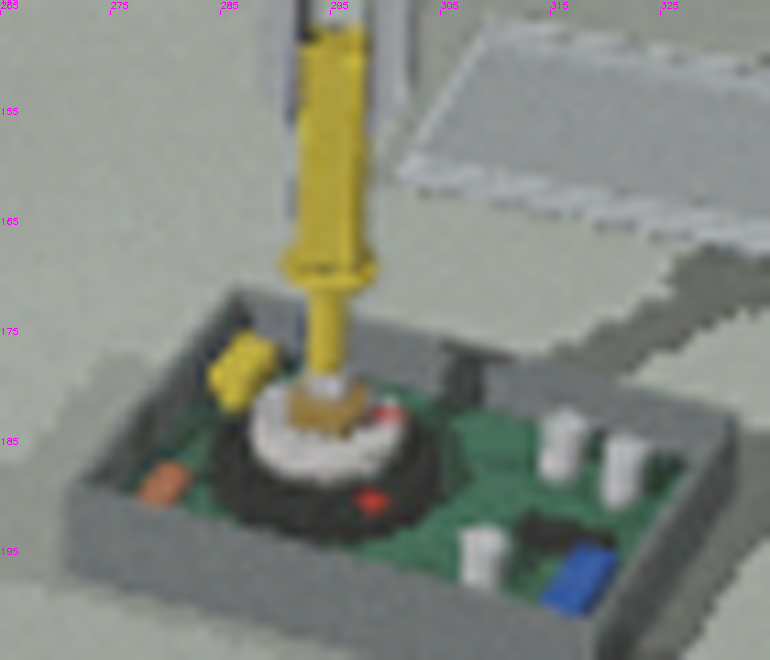

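```bash
python3 -m handwheel '{"delta_pos":[[0,0,1],[0,0,0.7],[0,0,0],[0,0,0],[0,0,0],[0,0,0],[0,0,0],[0,0,0]],"rotation":[[0,0,0],[0,0,0],[0,0,0],[0,0,0],[0,0,0],[0,0,0],[0,0,0],[0,0,0]],"claw":[1,1,1,1,1,1,1,1]}'
python3 - <<'E'
from h import *
o=robot.get_obs();print(o["tool_pos"],o["wrist_force"],o["wrist_torque"])
s=robot.snapshot("scene");crop(s,265,145,70,60,11,"s11")
E
```

```text
time: 12.45
tool_pos: [0.5252, 0.2288, 0.0928]
ee_rot: [-3.142, -0.0, 0.405]
wrist_force: [0.1, -0.8, -0.9]
width: 0.0176
[0.5251567  0.22875556 0.09276501] [ 0.14392242 -0.84764744 -0.89333921] [-0.0577183   0.03554666  0.01416779]
```

View pics/s11.png

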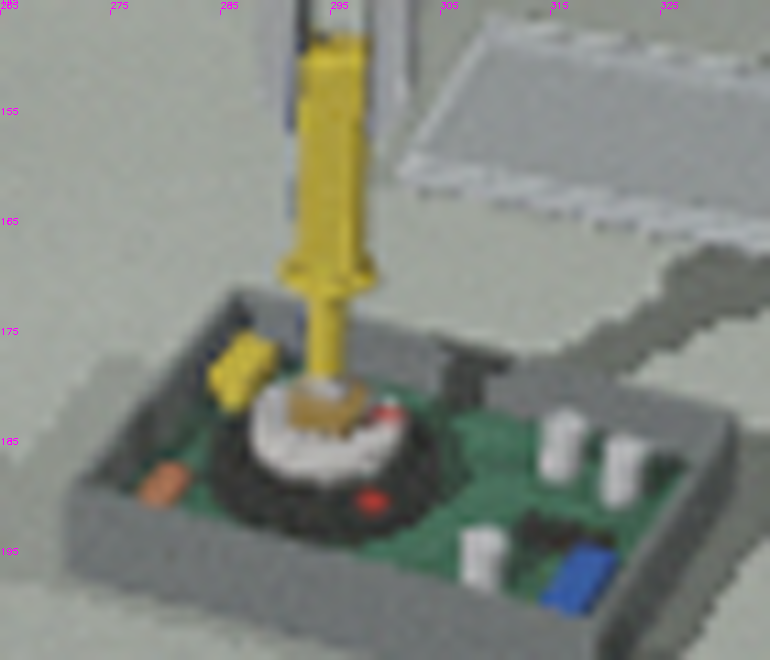

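```bash
python3 -m handwheel '{"delta_pos":[[0,0,0.8],[0,0,0.8],[0,0,0.5],[0,0,0],[0,0,0],[0,0,0],[0,0,0],[0,0,0]],"rotation":[[0,0,0],[0,0,0],[0,0,0],[0,0,0],[0,0,0],[0,0,0],[0,0,0],[0,0,0]],"claw":[1,1,1,1,1,1,1,1]}'
python3 - <<'E'
from h import *
o=robot.get_obs();print(o["tool_pos"],o["wrist_force"],o["wrist_torque"])
s=robot.snapshot("scene");w=robot.snapshot("wrist");crop(s,275,165,40,30,20,"s12");crop(w,240,180,80,60,10,"w12")
E
```

```text
time: 13.5
tool_pos: [0.5252, 0.2287, 0.0907]
ee_rot: [-3.142, -0.0, 0.405]
wrist_force: [-0.3, -0.2, -0.8]
width: 0.0179
[0.52520825 0.22874025 0.09069429] [-0.25302835 -0.16633445 -0.79799691] [-0.11227957  0.05194212  0.04469836]
```

View pics/s12.png

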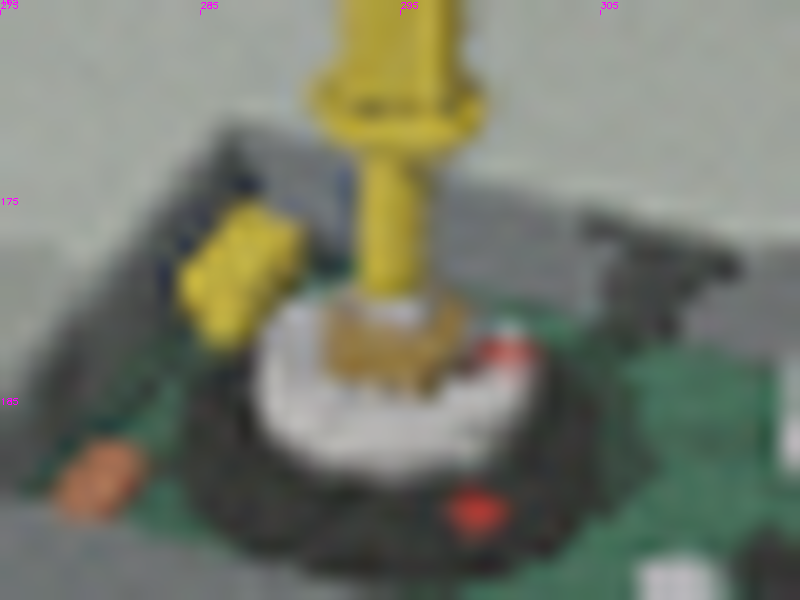

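View pics/w12.png

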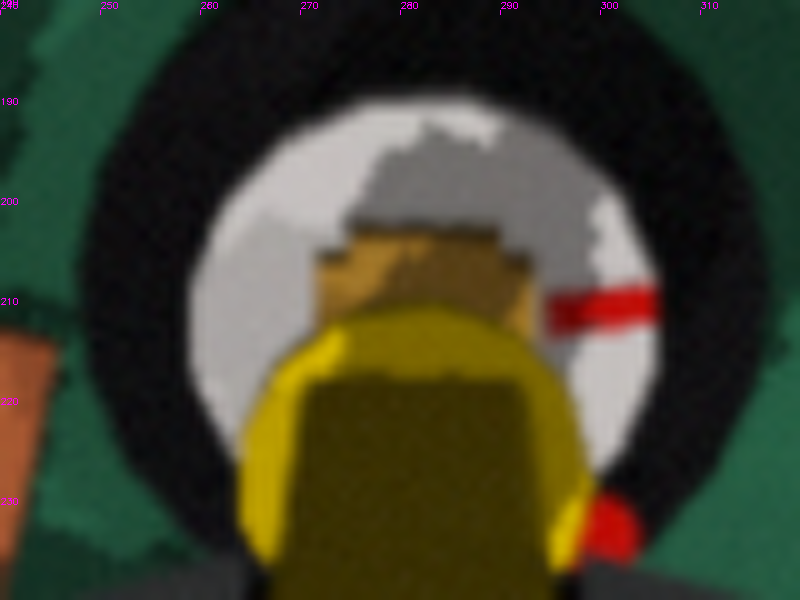

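```bash
python3 -m handwheel '{"delta_pos":[[0,0,0.7],[0,0,0.5],[0,0,0],[0,0,0],[0,0,0],[0,0,0],[0,0,0],[0,0,0]],"rotation":[[0,0,0],[0,0,0],[0,0,0],[0,0,0],[0,0,0.05],[0,0,0.05],[0,0,0.05],[0,0,0.05]],"claw":[1,1,1,1,1,1,1,1]}'
python3 - <<'E'
from h import *
o=robot.get_obs();print(o["tool_pos"],o["wrist_force"],o["wrist_torque"])
s=robot.snapshot("scene");w=robot.snapshot("wrist");crop(w,240,180,80,60,10,"w13")
E
```

```text
time: 14.6
tool_pos: [0.5252, 0.2284, 0.0895]
ee_rot: [3.141, 0.0, 0.203]
wrist_force: [-0.4, -0.5, -0.7]
width: 0.0176
[0.52515707 0.22838234 0.08950767] [-0.4431356  -0.47514096 -0.73280308] [-0.19573984  0.09364784  0.06001709]
```

View pics/w13.png

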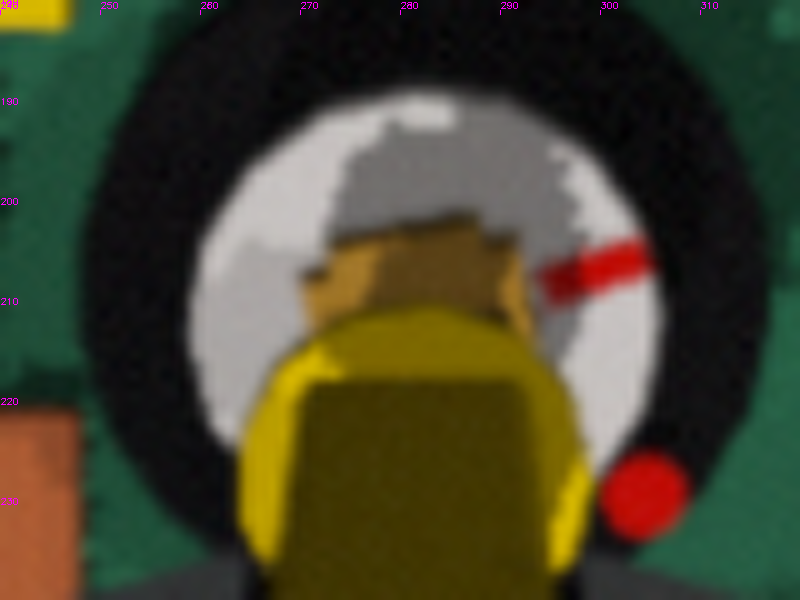

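```bash
python3 -m handwheel '{"delta_pos":[[0,0,0],[0,0,0],[0,0,0],[0,0,0],[0,0,0],[0,0,0],[0,0,0],[0,0,0]],"rotation":[[0,0,0.09],[0,0,0.09],[0,0,0.09],[0,0,0.09],[0,0,0.09],[0,0,0.09],[0,0,0.09],[0,0,0]],"claw":[1,1,1,1,1,1,1,1]}'
python3 - <<'E'
from h import *
o=robot.get_obs();print(o["tool_pos"],o["wrist_force"],o["wrist_torque"])
w=robot.snapshot("wrist");crop(w,240,180,80,60,10,"w14")
t=robot.snapshot("top");crop(t,185,200,60,70,8,"t14")
E
```

```text
time: 15.7
tool_pos: [0.5249, 0.2288, 0.0895]
ee_rot: [-3.142, 0.001, -0.423]
wrist_force: [-0.5, 0.1, -0.1]
width: 0.018
[0.52491007 0.22882925 0.08946885] [-0.45883269  0.08491195 -0.102031  ] [-0.05690303  0.33112438  0.03122741]
```

View pics/w14.png

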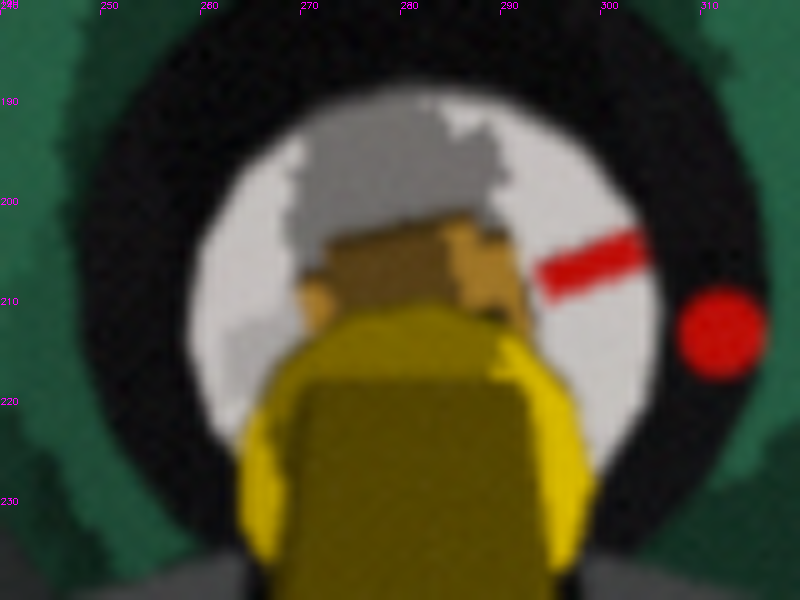

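```bash
python3 -m handwheel '{"delta_pos":[[0,0,0],[0,0,0],[0,0,0],[0,0,0],[0,0,0],[0,0,0],[0,0,0],[0,0,0]],"rotation":[[0,0,0.05],[0,0,0.05],[0,0,0.05],[0,0,0.05],[0,0,0.05],[0,0,0.03],[0,0,0],[0,0,0]],"claw":[1,1,1,1,1,1,1,1]}'
python3 - <<'E'
from h import *
o=robot.get_obs();print(o["tool_pos"],o["ee_rot"],o["wrist_force"],o["wrist_torque"],o["joint_torque"][5])
w=robot.snapshot("wrist");crop(w,240,180,80,60,10,"w15")
E
```

```text
time: 16.8
tool_pos: [0.525, 0.229, 0.0895]
ee_rot: [-3.141, 0.001, -0.704]
wrist_force: [-1.1, 1.2, 0.1]
width: 0.0177
[0.52501322 0.22900561 0.08948479] [-3.14134039e+00  6.12858176e-04 -7.04178553e-01] [-1.11482336  1.16379839  0.1346636 ] [0.23963992 0.45847676 0.06905642] 0.020200741128064692
```

View pics/w15.png

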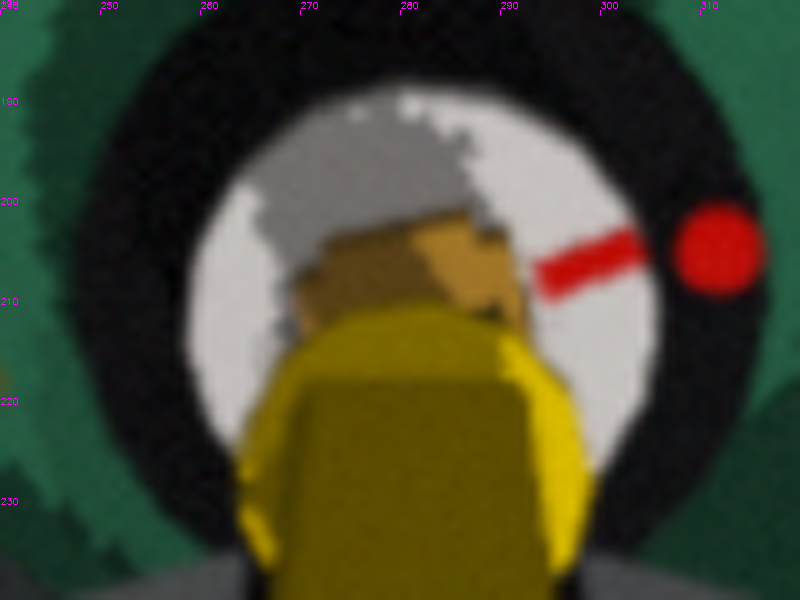

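```bash
python3 -m handwheel '{"delta_pos":[[0,0,0],[0,0,0],[0,0,0],[0,0,0],[0,0,0],[0,0,0],[0,0,0],[0,0,0]],"rotation":[[0,0,0.03],[0,0,0.03],[0,0,0.03],[0,0,0.02],[0,0,0],[0,0,0],[0,0,0],[0,0,0]],"claw":[1,1,1,1,1,1,1,1]}'
python3 - <<'E'
from h import *
o=robot.get_obs();print(o["tool_pos"],o["ee_rot"],o["wrist_force"],o["wrist_torque"],o["joint_torque"][5])
w=robot.snapshot("wrist");crop(w,240,180,80,60,10,"w16")
E
```

```text
time: 17.85
tool_pos: [0.5251, 0.2289, 0.0895]
ee_rot: [-3.141, 0.0, -0.815]
wrist_force: [-1.4, 2.6, -0.6]
width: 0.0176
[0.52510031 0.22888696 0.08945991] [-3.14144462e+00  3.90741090e-04 -8.14890336e-01] [-1.37332512  2.62969112 -0.57963814] [0.62447165 0.65261644 0.06719222] 0.024815499200485647
```

View pics/w16.png

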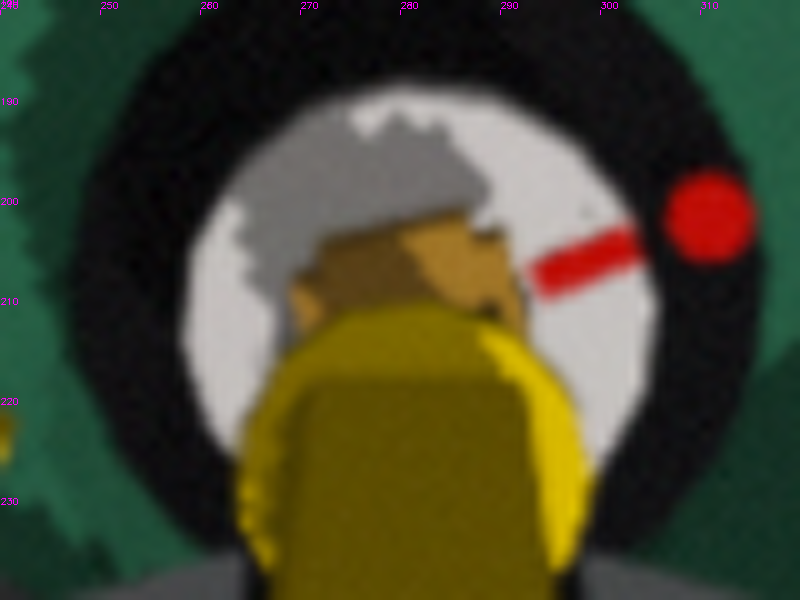

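```bash
python3 -m handwheel '{"delta_pos":[[0,0,0],[0,0,0],[0,0,0],[0,0,0],[0,0,0],[0,0,0],[0,0,0],[0,0,0]],"rotation":[[0,0,0.02],[0,0,0.02],[0,0,0.02],[0,0,0],[0,0,0],[0,0,0],[0,0,0],[0,0,0]],"claw":[1,1,1,1,1,1,1,1]}'
python3 - <<'E'
from h import *
w=robot.snapshot("wrist");o=robot.get_obs();print(o["tool_pos"],o["ee_rot"],o["wrist_force"],o["wrist_torque"],o["joint_torque"][5])
w=robot.snapshot("wrist");crop(w,240,180,80,60,10,"w17");np.save("w17.npy",dict(w),allow_pickle=True)
E
```

```text
time: 18.9
tool_pos: [0.5252, 0.2288, 0.0895]
ee_rot: [-3.141, 0.0, -0.875]
wrist_force: [-2.2, 4.1, -0.5]
width: 0.0176
[0.52522087 0.22872872 0.08948334] [-3.14144411e+00  5.62619700e-05 -8.75048785e-01] [-1.98676745  3.78331173 -1.34647624] [0.7928387  0.6332666  0.01471086] 0.02748480881564319
```

View pics/w17.png

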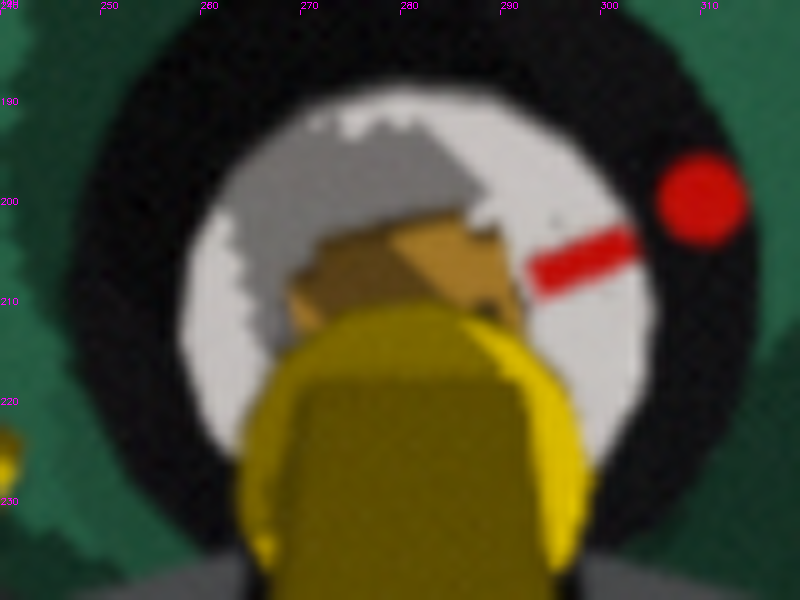

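Run:
```python
from h import *
w=np.load("w17.npy",allow_pickle=True).item()
a=ray(w,293.5,208,.034);b=ray(w,303,204.2,.034);d=ray(w,309.7,199.8,.024)
print(a,b,d)
c=np.array([.5253,.2289])
for n,q in(("ptr dir",b-a),("ptr from c",b[:2]-c),("dot",d[:2]-c)):print(n,np.arctan2(q[1],q[0]),np.hypot(*q[:2]))
# dial circle center
for u,v in((281,188),(258,213),(305.3,211)):print(ray(w,u,v,.034)[:2])
```

```text
[0.53558029 0.22231109 0.034     ] [0.54393276 0.21793315 0.034     ] [0.55005317 0.21385839 0.024     ]
ptr dir -0.4827800139685702 0.009430274234149948
ptr from c -0.5319795036054449 0.02162062609253441
dot -0.5460359201728462 0.028964968806273333
[0.5424915  0.24316327]
[0.51081423 0.24448126]
[0.5404257  0.21207294]
```

```bash
python3 -m handwheel '{"delta_pos":[[-0.4,0,0],[-0.3,0,0],[0,0,0],[0,0,0],[0,0,0],[0,0,0],[0,0,0],[0,0,0]],"rotation":[[0,0,0.02],[0,0,0.02],[0,0,0.02],[0,0,0],[0,0,0],[0,0,0],[0,0,0],[0,0,0]],"claw":[1,1,1,1,1,1,1,1]}'
python3 - <<'E'
from h import *
o=robot.get_obs();print(o["tool_pos"],o["ee_rot"],o["wrist_force"],o["wrist_torque"],o["joint_torque"][5])
w=robot.snapshot("wrist");crop(w,240,180,80,60,10,"w18");np.save("w18.npy",dict(w),allow_pickle=True)
E
```

```text
time: 20.0
tool_pos: [0.525, 0.2291, 0.0895]
ee_rot: [-3.141, -0.0, -0.935]
wrist_force: [-0.3, 1.4, 0.1]
width: 0.0179
[0.52495407 0.22908304 0.08953573] [-3.14134560e+00 -4.35919128e-04 -9.35138960e-01] [-0.31479162  1.4190869   0.08190974] [ 0.33013691  0.19977963 -0.01921022] 0.03778372658416629
```

View pics/w18.png

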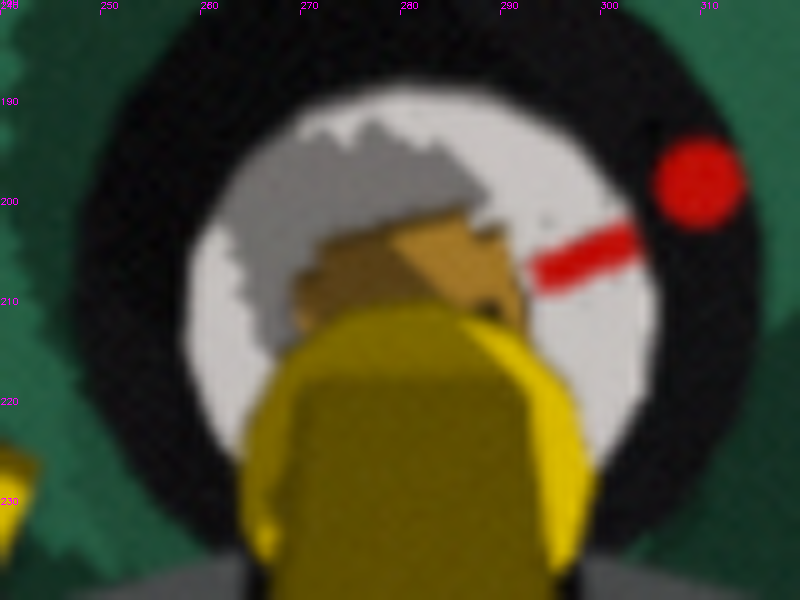

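```bash
python3 -m handwheel '{"delta_pos":[[0,0,0],[0,0,0],[0,0,0],[0,0,0],[0,0,0],[0,0,0],[0,0,0],[0,0,0]],"rotation":[[0,0,0.02],[0,0,0.02],[0,0,0],[0,0,0],[0,0,0],[0,0,0],[0,0,0],[0,0,0]],"claw":[1,1,1,1,1,1,1,1]}'
python3 - <<'E'
from h import *
o=robot.get_obs();print(o["tool_pos"],o["ee_rot"],o["wrist_force"],o["wrist_torque"],o["joint_torque"][5])
w=robot.snapshot("wrist");crop(w,240,180,80,60,10,"w19")
E
```

```text
time: 21.05
tool_pos: [0.5248, 0.2292, 0.0895]
ee_rot: [-3.141, -0.0, -0.975]
wrist_force: [0.4, 1.2, -1.4]
width: 0.0179
[0.52484237 0.22921179 0.0895032 ] [-3.14142933e+00 -1.22554450e-04 -9.75014642e-01] [ 0.40679423  1.1987649  -1.38808615] [ 0.20653915 -0.03624574  0.03799502] 0.075907486025244
```

View pics/w19.png

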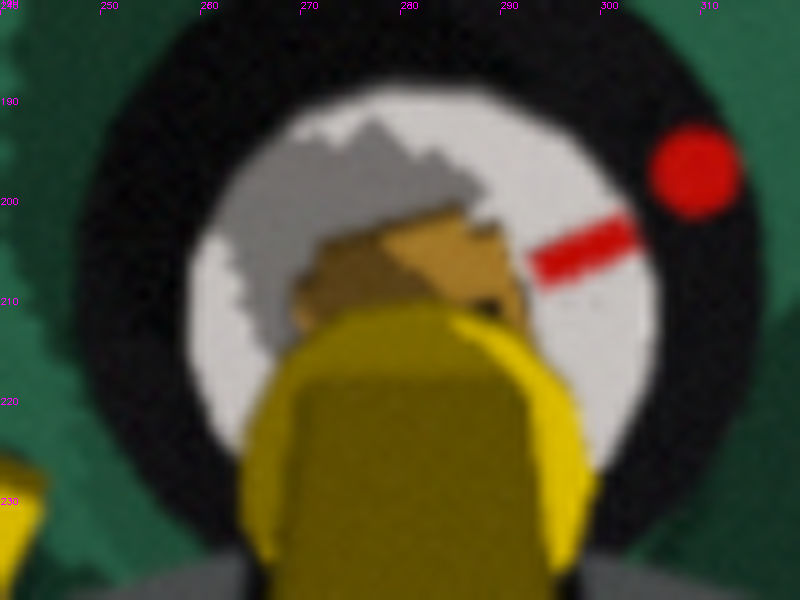

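Joint 6 torque rose to 0.076 N m from the 0.025 N m turning level, so the trimmer is at its stop. I'll press lightly to confirm depth, then unload the torque and lift.

```bash
python3 -m handwheel '{"delta_pos":[[0,0,0.6],[0,0,0.6],[0,0,0],[0,0,0],[0,0,0],[0,0,0],[0,0,0],[0,0,0]],"rotation":[[0,0,0],[0,0,0],[0,0,0],[0,0,0],[0,0,0],[0,0,0],[0,0,0],[0,0,0]],"claw":[1,1,1,1,1,1,1,1]}'
python3 - <<'E'
from h import *
o=robot.get_obs();print(o["tool_pos"],o["ee_rot"],o["wrist_force"],o["wrist_torque"],o["joint_torque"][5])
E
```

```text
time: 22.1
tool_pos: [0.5249, 0.2293, 0.0884]
ee_rot: [-3.141, -0.0, -0.975]
wrist_force: [0.2, 0.6, 1.8]
width: 0.018
[0.52486814 0.22927232 0.08840231] [-3.14125113e+00 -6.15088280e-05 -9.75018300e-01] [0.23483172 0.64388961 1.82054959] [ 0.04894595 -0.00712645  0.06227034] 0.07646959740668535
```

```bash
python3 -m handwheel '{"delta_pos":[[0,0,-1],[0,0,0],[0,0,0],[0,0,-3],[0,0,-4],[0,0,-5],[0,0,-10],[0,0,-10]],"rotation":[[0,0,-0.05],[0,0,-0.05],[0,0,-0.05],[0,0,0],[0,0,0],[0,0,0],[0,0,0],[0,0,0]],"claw":[1,1,1,1,1,1,1,1]}'
python3 - <<'E'
from h import *
o=robot.get_obs();print(o["tool_pos"],o["ee_rot"])
plan(o,[.5482,-.1625,.155],-.125*0-( -.125-o["ee_rot"][2]),8)
w=robot.snapshot("wrist");crop(w,220,150,130,100,6,"w20")
E
```

```text
time: 23.1
tool_pos: [0.5248, 0.2292, 0.1223]
ee_rot: [-3.141, -0.0, -0.825]
wrist_force: [-0.1, 0.8, -2.0]
width: 0.0176
[0.52484583 0.22921519 0.12229394] [-3.14121087e+00 -2.65930506e-04 -8.25177567e-01]
[38. 31. -4.] -0.088
[35. 34. -4.] -0.088
[32. 37. -4.] -0.088
[29. 40. -4.] -0.088
[25. 42. -4.] -0.088
[21. 44. -4.] -0.088
[17. 46. -4.] -0.088
[13. 47. -4.] -0.088
```

View pics/w20.png

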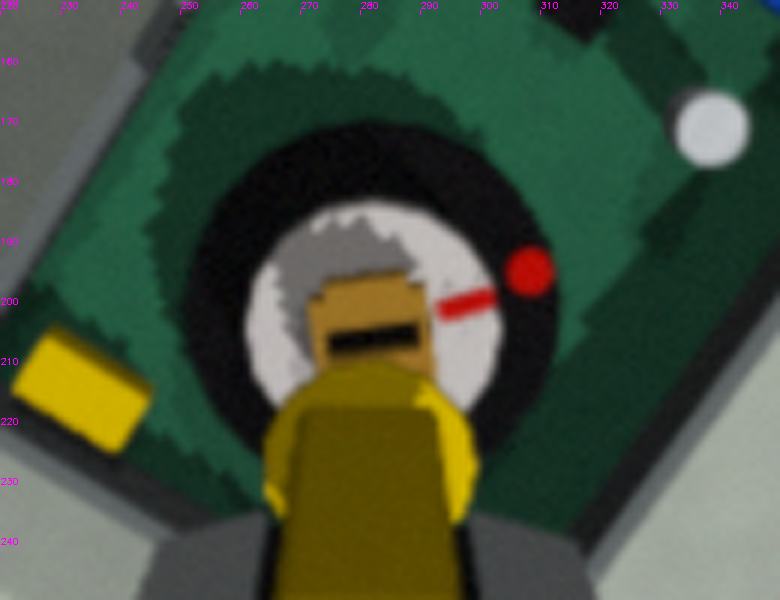

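```bash
python3 -m handwheel '{"delta_pos":[[38,31,-4],[35,34,-4],[32,37,-4],[29,40,-4],[25,42,-4],[21,44,-4],[17,46,-4],[13,47,-4]],"rotation":[[0,0,-0.0875],[0,0,-0.0875],[0,0,-0.0875],[0,0,-0.0875],[0,0,-0.0875],[0,0,-0.0875],[0,0,-0.0875],[0,0,-0.0875]],"claw":[1,1,1,1,1,1,1,1]}'
python3 -m handwheel '{"delta_pos":[[0,0,0],[0,0,0],[0,0,0],[0,0,0],[0,0,0],[0,0,0],[0,0,0],[0,0,0]],"rotation":[[0,0,0],[0,0,0],[0,0,0],[0,0,0],[0,0,0],[0,0,0],[0,0,0],[0,0,0]],"claw":[1,1,1,1,1,1,1,1]}'
python3 - <<'E'
from h import *
o=robot.get_obs();print(o["tool_pos"],o["ee_rot"],totool(o,[.5482,-.1625,.155]))
w=robot.snapshot("wrist");s=robot.snapshot("scene");crop(w,200,150,160,120,5,"w21");crop(s,170,190,100,75,8,"s21")
E
```

```text
time: 24.15
tool_pos: [0.5484, -0.1633, 0.154]
ee_rot: [3.142, -0.001, -0.122]
wrist_force: [0.6, -0.8, 0.2]
width: 0.0181
time: 25.15
tool_pos: [0.5484, -0.1616, 0.1532]
ee_rot: [-3.142, -0.0, -0.125]
wrist_force: [-0.3, 0.4, 0.1]
width: 0.0176
[ 0.54836845 -0.16163131  0.15324756] [-3.14150055e+00 -6.14944981e-06 -1.25041704e-01] [-0.05878068  0.88275757 -1.75252665]
```

View pics/w21.png

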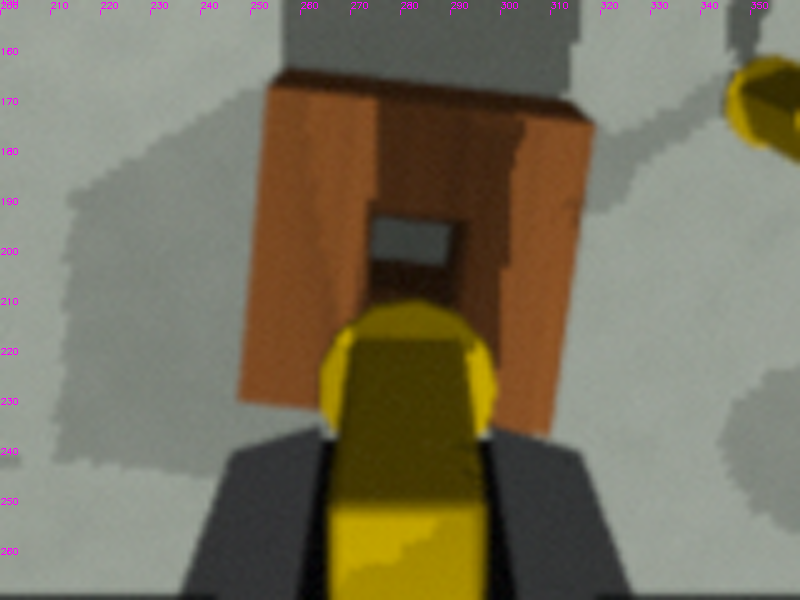

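View pics/s21.png

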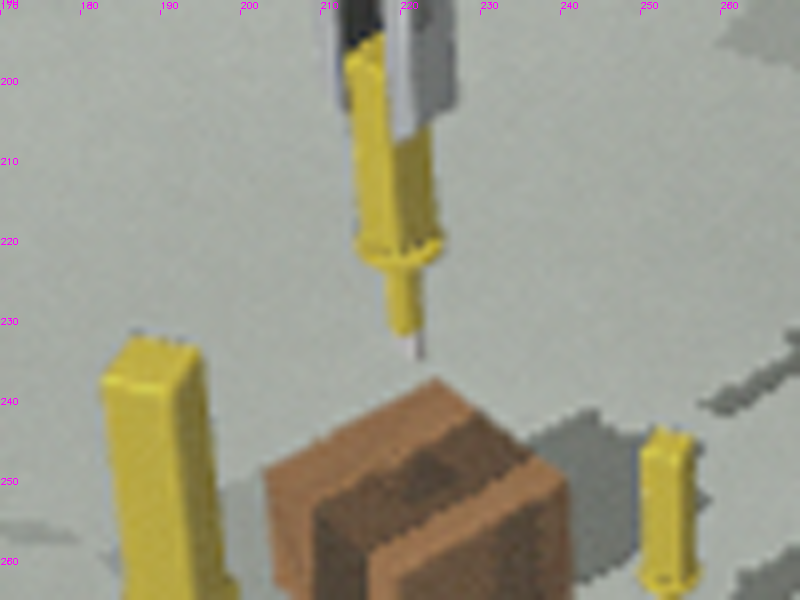

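```bash
python3 -m handwheel '{"delta_pos":[[0,0.9,20],[0,0,20],[0,0,8],[0,0,8],[0,0,8],[0,0,8],[0,0,8],[0,0,8]],"rotation":[[0,0,0],[0,0,0],[0,0,0],[0,0,0],[0,0,0],[0,0,0],[0,0,0],[0,0,0]],"claw":[1,1,1,1,1,1,1,1]}'
python3 - <<'E'
from h import *
o=robot.get_obs();print(o["tool_pos"],o["wrist_force"])
s=robot.snapshot("scene");crop(s,170,200,100,75,8,"s22")
E
```

```text
time: 26.25
tool_pos: [0.5483, -0.1625, 0.0648]
ee_rot: [-3.142, -0.0, -0.125]
wrist_force: [-0.7, -1.1, -0.8]
width: 0.018
[ 0.54831712 -0.1625128   0.06480723] [-0.66730944 -1.05432755 -0.76688838]
```

View pics/s22.png

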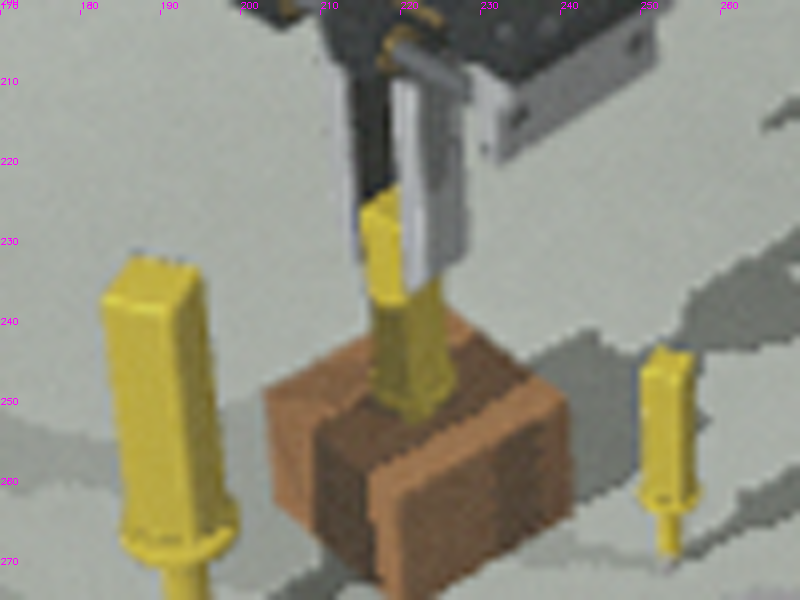

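Fully in the hole with no force. I'll lower 2.3 mm more, then release gently.

```bash
python3 -m handwheel '{"delta_pos":[[0,0,1.3],[0,0,1],[0,0,0],[0,0,0],[0,0,0],[0,0,0],[0,0,0],[0,0,0]],"rotation":[[0,0,0],[0,0,0],[0,0,0],[0,0,0],[0,0,0],[0,0,0],[0,0,0],[0,0,0]],"claw":[1,1,1,0.2,0.2,0.2,-0.2,-0.2]}'
python3 -m handwheel '{"delta_pos":[[0,0,0],[0,0,0],[0,0,-10],[0,0,-20],[0,0,-30],[0,0,-30],[0,0,-30],[0,0,-30]],"rotation":[[0,0,0],[0,0,0],[0,0,0],[0,0,0],[0,0,0],[0,0,0],[0,0,0],[0,0,0]],"claw":[-0.2,-0.2,-0.2,-0.2,-0.2,-0.2,-0.2,-0.2]}'
python3 - <<'E'
from h import *
w=robot.snapshot("wrist");s=robot.snapshot("scene");crop(w,230,140,100,75,8,"w23");cv2.imwrite("pics/s23f.png",s["color"][:,:,::-1]);crop(s,170,205,100,75,8,"s23")
for z,n in((.124,"top"),(.054,"collar")):print(n,proj(w,[.5484,-.1625,z]))
E
```

```text
time: 27.3
tool_pos: [0.5483, -0.1625, 0.063]
ee_rot: [-3.141, -0.0, -0.125]
wrist_force: [0.6, 0.5, -0.3]
width: 0.0541
time: 28.3
tool_pos: [0.5483, -0.1626, 0.2149]
ee_rot: [3.141, -0.001, -0.125]
wrist_force: [-0.1, -0.9, 0.2]
width: 0.0562
top [281.57462363 204.12444632]
collar [281.41583448 192.19294667]
```

View pics/w23.png

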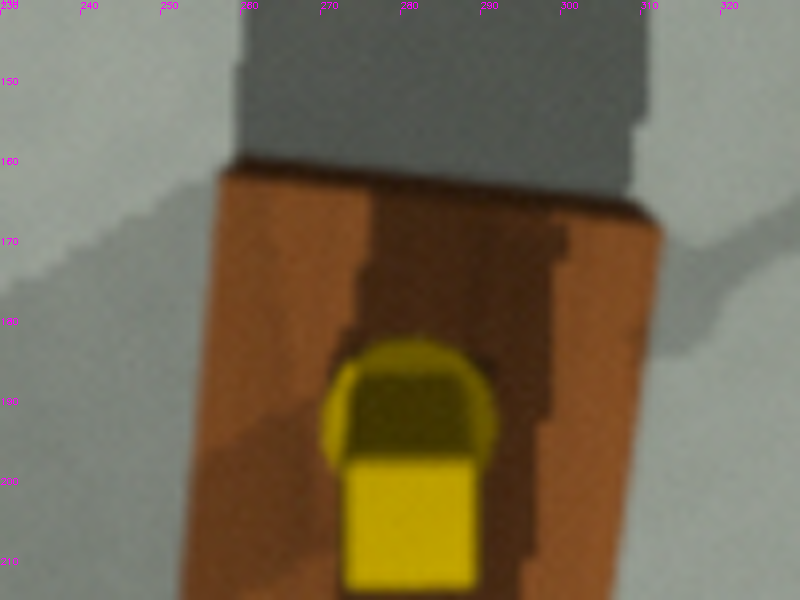

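View pics/s23.png

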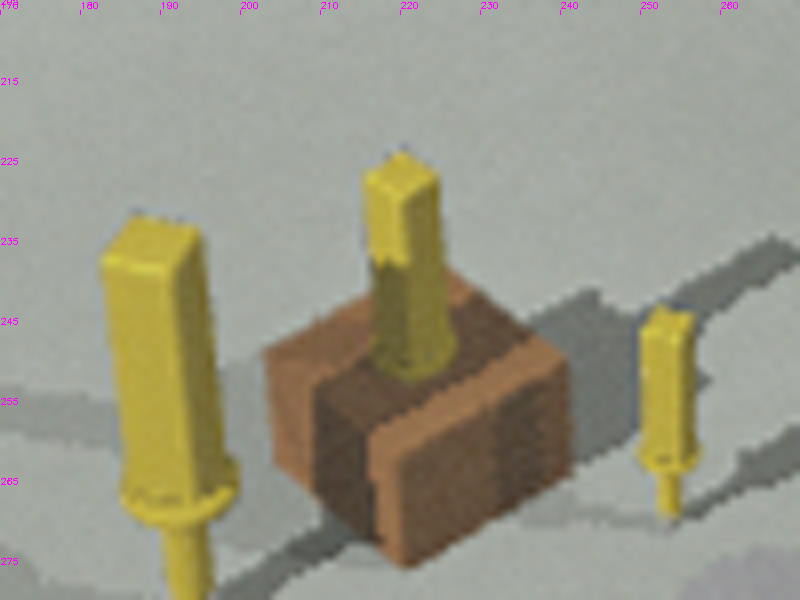

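View pics/s23f.png

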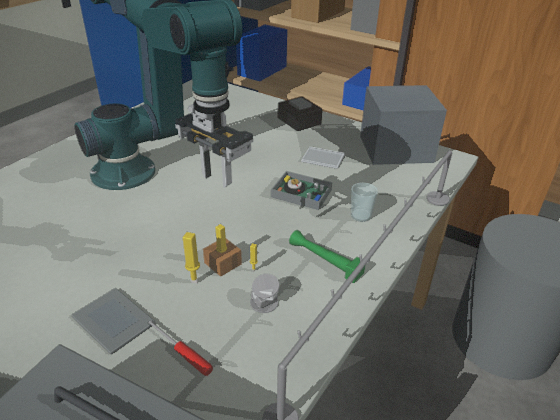

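Run:
```python
from h import *
t=robot.snapshot("top");crop(t,185,200,60,70,8,"t24")
```

```text
(no output)
```

View pics/t24.png

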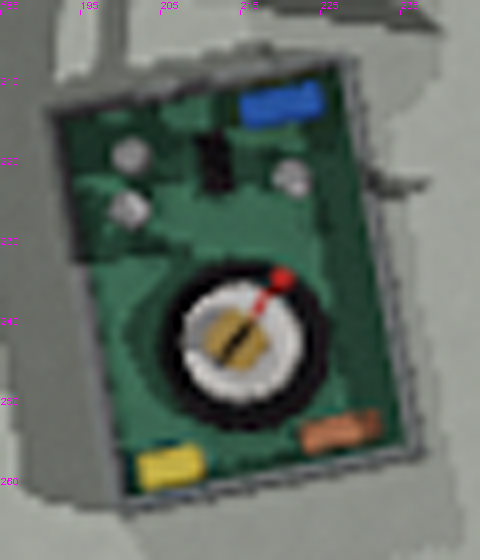

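The pointer, around (217,237), points straight at the dot at (220,235). Handing in.

Run:
```python
from bench import robot
print(robot.close_job(), robot.get_obs()["time"])
```

```text
the job is handed in; nothing more can be done
the job is handed in; nothing more can be done
```

The trimmer is turned to its stop and the tuning tool is back in its stand, blade down and released. I handed the job in at about 28.5 s; no verdict is reported.

- **Seating and turning:** I lined the blade up with the slot in the wrist camera and turned clockwise until the joint 6 torque rose to 0.076 N m (about 0.025 while turning). A light press then read about 1.8 N upward, so the blade was on the slot floor. The highest sideways force I read was about 4–5 N.
- **Last checks:** The top view shows the red pointer at the red dot. The wrist and scene views show the tool upright with its collar on the block. In the last scene picture nothing else looks moved, though I compared it only by eye.
- **Disagreement:** The open fingertips appeared about 35 mm higher in the images than the reported TCP, and I never explained this. I lowered the gripper further than the reported position called for and took the height of the tool's tip from its known rest in the stand, so it did not affect the work.

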